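Load the imaging caddy

ROBOT

A 7-joint arm with a two-finger parallel gripper is mounted at the origin on the work surface. World frame = base frame: x ahead of the robot, y to its left, z up, the work surface at z = 0. Lengths are in m, angles in degrees, forces in N, time in s.
With the tool pointing down it reaches from about 0.425 to 0.8 m from the base axis. Payload 8.3 kg.
Tool frame: the origin (TCP) lies on the front face of the gripper's body, between the roots of the fingers; the fingertips stand 73 mm ahead of it and the grasp point (between the pads) lies 54 mm ahead of it; z points along the fingers, y is the direction in which the jaws open and shut (so a half turn about z gives the same grasp; the last joint's range is limited). The gripper opens to 85 mm and grips with 20 to 120 N. Pads are 22 mm wide; open, the fingers measure 114 mm over their backs; the gripper's body (76 mm by 85 mm) begins 54 mm behind the grasp point. The pads swing forward as they close: fully open they stand 13 mm farther back than shut.
Start: joints at [-66.687, 21.967, 0.94, 78.501, -0.361, 79.538, -2.664], TCP at [0.283, 0.557, 0.304] pointing down, gripper open.
Joint ranges: [-169.22, 169.22], [-14.56, 117.87], [-87.37, 89.26], [10.42, 133.3], [-82.24, 262.24], [0.94, 117.77], [-172.7, 172.7]. Speed limits (degrees/s): [136.94, 136.94, 172.46, 172.46, 180, 180, 180].

INTERFACE

Orientations are given as [roll, pitch, yaw] about the fixed x, y, z axes, in that order (R = Rz(yaw) Ry(pitch) Rx(roll)).
In Python, from workcell import r, vision, job gives the robot as it stands.
- The arm moves only by the tool send_rows, never from a script. Its argument "motion" is a list of rows, each a list of 7 numbers: the shift along the tool's x, y, z in m, then the turn, a rotation vector about the tool's x, y, z in rad, then the finger opening in m, from 0 to 0.0854. A call has 1 to 10 rows; each row shifts and turns the commanded pose from where the row before left it, along the tool's axes as they then stand; what a row does not reach is not made up. A row lasts 1/10 s, in which the tool goes at most 50 mm and 8.59 degrees, less where a joint would pass 70% of its speed; a pose out of reach is approached as far as the arm can. A call with a gripper value outside its range is refused whole. The fingers move at their own pace and stop on an object; "force" is the grip in N (left out, the last holds). Time passes only in rows, so rows that do not move let the fingers close. It gives the time, the measured TCP pose, the force and the opening at its end, in the units of the state.
- r.get_obs(): the state, without advancing time (a new reading comes with each control period).
- vision.read_camera(name): name is "scene" or "top" or "wrist"; returns a dict with "img" (480x640x3 uint8, red, green, blue), "intrinsics" (3x3 intrinsics, pixels), "distortion" ([k1, k2, p1, p2, k3] as OpenCV has them; the pictures are not rectified), "position" and "rotation" of the camera in the world. Camera axes: x right, y down, z forward; pixel columns grow to the right and rows downward; lengths in m; the calibration is good to about 2 mm. A picture is of the moment at which its call begins. There is no depth.
- job.hand_in(): hands the job in, once; it reports no verdict.
Trained networks look in a picture, given as the dict that the camera call returned (one of the last four; its "shot" number tells which), for a name from the list of things; names that differ only in an ending like _2 or _b are one class to them, and where a whole thing is asked for, a point or a joint stands for the part that bears it (a point fixed in the world has none). Each returns a list of dicts, best first, with "p" (0 to 1); they miss things now and then, are a little off and sometimes report something else, mostly with a low value. They report only what shows in the picture. A call takes as long as a camera call. They do not tell look-alikes from the thing itself.
- vision.boxes_of(picture, target): "extent" ([left, top, right, bottom] in pixels, round what is visible of it).
- vision.silhouettes(picture, target): "pixels" (480x640 bool, what is visible of it) and "extent" ([left, top, right, bottom] in pixels, round what is visible of it).
- vision.pinpoint(picture, target): "xy" ([column, row] in pixels: a listed point, or the origin of a listed thing).
The state is a dict: "t": time; "joint_positions": joint angles; "joint_velocities": joint speeds; "joint_efforts": joint torques, N m; "position": TCP position; "eef_rot": TCP orientation; "contact_force": force on the tool from outside, world axes, zero at the start; "ft_torque": the same for the moment, N m; "gripper_width": finger opening in m.
Only numpy, scipy, OpenCV 4.12 (cv2) and the standard library are available. Lean on these libraries where they do the work, as an engineer would, in place of code of your own. Each camera call takes 0.05 s, during which the arm holds its last target.

TASK

Load the pale grey caddy for the next microscope run: put the clean green dish into the spring-fed feeder between the four posts, then the clean blue dish on top of it, and push the stack straight down until the feeder's follower is fully home on its stop; stand the green-ringed objective nose up in the round nest, and lay the calibration slide flat on its rest, centred between and squarely to the end stops. Leave the two mould-spotted dishes and the red-ringed objective where they lie, and let go of everything.

Things in the scene. Friction and masses are not known exactly. Their poses are not given: they have to be found in the camera images.
- green_dish_centre (a point): round culture dish with lid, a solid disc 46 mm across and 14 mm high with a pale rim; its flat top is a disc of plain even green (clean). It lies flat on the bench. The point is its centre, 7 mm above its underside; z is up; about 35 g
- blue_dish_centre (a point): round culture dish with lid, a solid disc 46 mm across and 14 mm high with a pale rim; its flat top is a disc of plain even blue (clean). It lies flat on the bench. The point is its centre, 7 mm above its underside; z is up; about 35 g
- spoiled_green_centre (a point): round culture dish with lid, a solid disc 46 mm across and 14 mm high with a pale rim; its flat top is a disc of green with black mould blotches, a big one in the middle (spoiled; stays where it is). It lies flat on the bench. The point is its centre, 7 mm above its underside; z is up
- spoiled_blue_centre (a point): round culture dish with lid, a solid disc 46 mm across and 14 mm high with a pale rim; its flat top is a disc of blue with black mould blotches, a big one in the middle (spoiled; stays where it is). It lies flat on the bench. The point is its centre, 7 mm above its underside; z is up
- green_lens_centre (a point): microscope objective standing nose up on its flat base: a silver cylinder 30 mm across, straight for its lower 40 mm, then a sloping shoulder and a 17 mm wide nose, 55 mm high in all, about 0.13 kg; the coloured ring at the shoulder (36 to 46 mm up) is green. The point is its centre, 27.5 mm above its base; z is up
- red_lens_centre (a point): microscope objective standing nose up on its flat base: a silver cylinder 30 mm across, straight for its lower 40 mm, then a sloping shoulder and a 17 mm wide nose, 55 mm high in all, about 0.13 kg; the coloured ring at the shoulder (36 to 46 mm up) is red (not needed; stays where it is). The point is its centre, 27.5 mm above its base; z is up
- slide_centre (a point): calibration slide: flat brass-coloured bar 76 x 26 x 10 mm with a pale glass window and a thin black cross line on top, lying flat, about 70 g. The point is its centre, 5 mm above its underside; x runs along its 76 mm length, y across its width, z up
- feeder_mouth (a point): feeder in the caddy: four 10 mm steel posts (round tops) in a 45 mm square on a grey base; a dish fits between with 4 mm play. Point: on its axis, level with post tops, 44 mm above bench; z up, x, y along the square's sides. Yellow follower starts 10-14 mm below post tops, moves down at 5-6 N, stays where pushed, firm stop at 30 mm below; then blue's top is 2 mm, green's 16 mm below post tops
- nest_floor (a point): objective nest in the caddy: black round cup, opening 50 mm across, rim 5 mm above its flat floor, on a grey 66 mm disc. Point: centre of that floor, 11 mm above bench. (The caddy is a fixed pale grey tray, 124 x 284 mm, rim 12 mm high; feeder, nest and rest stand fixed in it in any sequence, side by side 88 mm apart along its length)
- rest_top (a point): slide rest in the caddy: flat grey bar 104 x 44 mm with a steel end stop 4 mm high, 6 mm thick at each end (92 mm clear between them), long sides open. Point: centre of its flat top, 14 mm above bench; x runs along its 104 mm length, which lies across the caddy; z up
Things that resemble listed ones, but are neither listed nor needed, are in the scene too. What is shaped like the part that bears blue_dish_centre but brown or orange is not meant.

How it is judged (in metres and radians):
At the end, for the whole second after the job is handed in: Green dish under blue dish in the feeder, within 9 mm of its axis, flat, within 4 mm of fully home; green-ringed objective upright within 12 mm of nest centre; slide flat on rest, within 12 mm and 0.2 rad; spoiled dishes and red-ringed objective moved under 25 mm; all at rest (horizontal distance between each of green_dish_centre, blue_dish_centre and feeder_mouth below 0.009 m and angle between each of green_dish_centre, blue_dish_centre, green_lens_centre, slide_centre's own z axis and vertical below 0.12 rad and linear speed of each of green_dish, blue_dish, green_lens, slide below 0.02 m/s and horizontal distance between green_lens_centre and nest_floor below 0.012 m and horizontal distance between slide_centre and rest_top below 0.012 m and z of green_dish_centre in the frame of feeder_mouth below -0.0185 m and z of blue_dish_centre in the frame of feeder_mouth between -0.013 and -0.0045 m and z of green_lens_centre in the frame of nest_floor below 0.0315 m and z of slide_centre in the frame of rest_top between 0.002 and 0.009 m and angle between the x axis of slide_centre and the x axis of rest_top, either way round below 0.2 rad and distance of each of spoiled_green_centre, spoiled_blue_centre, red_lens_centre from where it was at the start of the episode below 0.025 m); the robot touches nothing.
It also fails if it takes over 109 s, if anything falls off the work surface, if the arm or the gripper's body presses on something with over 40 N, if the wrist force passes 120 N, or if a joint passes its speed limit or range.

## Working session

There is one attempt and no reset: what is moved stays moved. The work goes in short steps, Python scripts to look and compute and a tool call to move; the robot and the scene stay as the last step left them, time stands still between calls to the robot, and variables do not carry over. Pictures are saved under pics/ and viewed, and the job is handed in when it is done.

Besides the shell and the picture viewer there is one more tool, called after "Request:" as name(argument=value, ...), one argument or row to a line, values as JSON. send_rows: Moves the arm, as the interface text tells. Its arguments: {"type":"object","properties":{"motion":{"type":"array"},"force":{"type":"number"}},"required":["motion"]}

```bash
ls; mkdir -p pics
python3 - <<'E'
from workcell import r, vision, job
import cv2
print(r.get_obs())
for n in ["scene","top","wrist"]:
    p=vision.read_camera(n)
    cv2.imwrite(f"pics/{n}0.png",p["img"][:,:,::-1])
    print(n,p["shot"],p["intrinsics"],p["distortion"],p["position"],p["rotation"])
E
```

```text
pics
{'t': 0.0, 'joint_positions': array([-66.68714264,  22.01631794,   0.9383618 ,  78.55991059,
        -0.36145454,  79.53869959,  -2.66279514]), 'joint_velocities': array([ 0.0105471 ,  0.01217925, -0.04796123, -0.0744628 ,  0.02250081,
       -0.13136771, -0.06174821]), 'joint_efforts': array([ 4.76100504e-04, -6.27596855e+01,  8.44407454e-01, -3.71815646e+01,
        1.64274545e-02,  1.44215062e-02,  4.62469018e-06]), 'position': array([0.28273939, 0.55699251, 0.30287821]), 'eef_rot': array([-1.79887899e+02,  1.64326036e-03,  1.53088082e+02]), 'contact_force': array([-0.95105019, -0.31126503,  0.08378725]), 'ft_torque': array([ 0.0028227 , -0.02322188, -0.0229162 ]), 'gripper_width': 0.08551287581895417}
scene 1 [[433.82929795   0.         321.2196174 ]
 [  0.         433.82929795 247.50204539]
 [  0.           0.           1.        ]] [-0.01738582  0.          0.          0.          0.        ] [0.75528155 0.38676642 0.83828928] [-148.12027073    0.62228373  149.67622731]
top 2 [[565.06746697   0.         319.4976961 ]
 [  0.         565.06746697 242.13329853]
 [  0.           0.           1.        ]] [-0.10757323  0.          0.          0.          0.        ] [ 0.30726287 -0.02780739  1.11334625] [-169.0993555    -1.24392145  -88.66861137]
wrist 3 [[432.45998043   0.         321.80159348]
 [  0.         432.45998043 239.31325323]
 [  0.           0.           1.        ]] [-0.0788987  0.         0.         0.         0.       ] [0.21630726 0.58966713 0.3742752 ] [1.63520977e+02 1.37372158e-01 6.30795240e+01]
```

View pics/scene0.png

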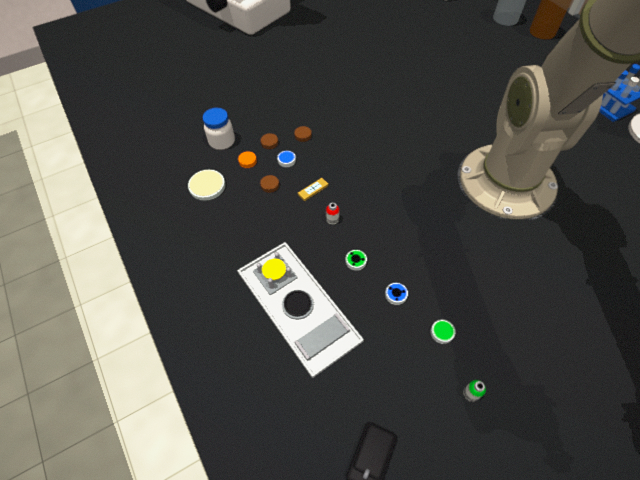

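View pics/top0.png

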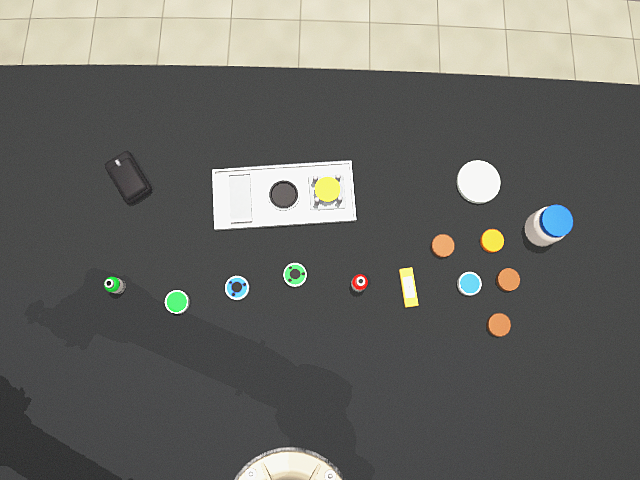

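View pics/wrist0.png

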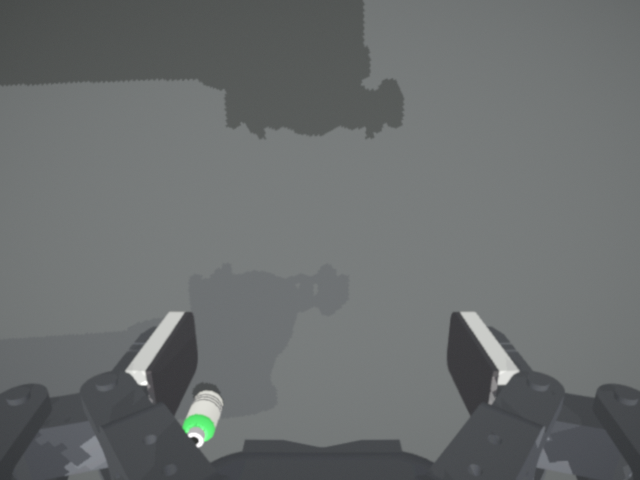

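The top view shows the caddy with the rest at (241,198), nest at (284,194) and feeder at (327,190). The clean green dish is at (177,302), the clean blue dish at (469,284), the green lens at (114,286) and the slide at (409,287). The spoiled dishes and the red lens lie between them.

```bash
cat > h.py <<'E'
import numpy as np, cv2
from scipy.spatial.transform import Rotation as R
def cam(p):
    rot=np.array(p["rotation"]); 
    M=rot if rot.shape==(3,3) else R.from_euler('xyz',rot,degrees=True).as_matrix()
    return np.array(p["intrinsics"]),np.array(p["distortion"]),np.array(p["position"]),M
def ray(p,uv):
    K,D,c,M=cam(p)
    q=cv2.undistortPoints(np.array(uv,float).reshape(-1,1,2),K,D).reshape(-1,2)
    return c,np.c_[q,np.ones(len(q))]@M.T
def at(p,uv,z):
    c,d=ray(p,uv); s=(z-c[2])/d[:,2]; return c+d*s[:,None]
def proj(p,X):
    K,D,c,M=cam(p); X=np.atleast_2d(X)
    return cv2.projectPoints((X-c)@M,np.zeros(3),np.zeros(3),K,D)[0].reshape(-1,2)
Z=dict(green_dish_centre=.007,blue_dish_centre=.007,spoiled_green_centre=.007,spoiled_blue_centre=.007,green_lens_centre=.0275,red_lens_centre=.0275,slide_centre=.005,feeder_mouth=.044,nest_floor=.011,rest_top=.014)
E
python3 - <<'E'
from workcell import r, vision, job
from h import *
for n in ["top","scene"]:
    p=vision.read_camera(n)
    for k,z in Z.items():
        for d in vision.pinpoint(p,k)[:5]:
            print(n,k,round(d["p"],2),np.round(d["xy"],1),np.round(at(p,[d["xy"]],z)[0],4))
print(r.get_obs()["t"])
E
```

```text
top green_dish_centre 0.72 [466.4 284.1] [ 0.4437 -0.3416  0.007 ]
top green_dish_centre 0.61 [176.6 304.5] [0.3889 0.23   0.007 ]
top blue_dish_centre 0.81 [441.9 245. ] [ 0.5218 -0.2933  0.007 ]
top blue_dish_centre 0.79 [501.5 321.7] [ 0.3702 -0.4112  0.007 ]
top blue_dish_centre 0.78 [465.2 283.7] [ 0.4445 -0.3392  0.007 ]
top blue_dish_centre 0.78 [507.2 278.8] [ 0.4562 -0.4257  0.007 ]
top blue_dish_centre 0.71 [494.7 240.6] [ 0.5338 -0.4026  0.007 ]
top spoiled_green_centre 0.6 [296.3 274.7] [ 0.4542 -0.0027  0.007 ]
top spoiled_green_centre 0.18 [407.2 288.7] [ 0.4319 -0.2224  0.007 ]
top spoiled_blue_centre 0.67 [235.9 290.5] [0.4198 0.1149 0.007 ]
top green_lens_centre 0.62 [112.6 288.4] [0.4145 0.353  0.0275]
top red_lens_centre 0.72 [358.8 278. ] [ 0.4482 -0.1243  0.0275]
top slide_centre 0.9 [408.1 290.4] [ 0.4288 -0.2245  0.005 ]
top feeder_mouth 0.65 [326.6 188.3] [ 0.6219 -0.0577  0.044 ]
top nest_floor 0.81 [282.  197.7] [0.6093 0.0309 0.011 ]
top nest_floor 0.7 [325.8 187.1] [ 0.6341 -0.0569  0.011 ]
top rest_top 0.82 [235.  195.5] [0.6105 0.1256 0.014 ]
top rest_to
[... 637 characters left out ...]
0.1164 0.007 ]
scene green_lens_centre 0.71 [477.8 391.3] [0.4186 0.3596 0.0275]
scene green_lens_centre 0.71 [396.6 290.6] [0.4271 0.1174 0.0275]
scene red_lens_centre 0.71 [331.1 211.9] [ 0.4395 -0.1252  0.0275]
scene slide_centre 0.86 [312.7 188.1] [ 0.4321 -0.2254  0.005 ]
scene slide_centre 0.58 [330.9 209.6] [ 0.4276 -0.1455  0.005 ]
scene feeder_mouth 0.79 [275.6 266.6] [ 0.6196 -0.0522  0.044 ]
scene feeder_mouth 0.7 [476.8 386.7] [0.4216 0.353  0.044 ]
scene nest_floor 0.91 [298.5 303.7] [0.6134 0.0328 0.011 ]
scene rest_top 0.77 [322.  336.5] [0.6079 0.1201 0.014 ]
scene rest_top 0.74 [477.1 386.9] [0.4088 0.3523 0.014 ]
scene rest_top 0.65 [443.1 329.1] [0.3916 0.2301 0.014 ]
1.25
```

```bash
cat > m.py <<'E'
from workcell import r, vision, job
from h import *
def comps(p,lo,hi,mina=15):
    hsv=cv2.cvtColor(p["img"],cv2.COLOR_RGB2HSV)
    m=cv2.inRange(hsv,np.array(lo),np.array(hi))
    n,l,s,c=cv2.connectedComponentsWithStats(m)
    return [(s[i,4],c[i],l==i) for i in range(1,n) if s[i,4]>=mina]
if __name__=="__main__":
    for n in ["top","scene"]:
        p=vision.read_camera(n)
        for nm,lo,hi,z in [("green",(45,100,80),(75,255,255),.014),("blue",(95,110,80),(125,255,255),.014),("cyan",(88,60,80),(125,255,255),.014),("brass",(18,60,80),(34,255,255),.010)]:
            for a,c,m in comps(p,lo,hi,40):
                if a<3000: 
                    ys,xs=np.nonzero(m); W=at(p,np.c_[xs,ys],z)[:,:2]; 
                    (cx,cy),(w,h),an=cv2.minAreaRect((W*1000).astype(np.float32))
                    print(n,nm,a,np.round(c,1),"mean",np.round(at(p,[c],z)[0,:2],4),"rect",round(cx/1000,4),round(cy/1000,4),round(w),round(h),round(an,1))
        # caddy
        hsv=cv2.cvtColor(p["img"],cv2.COLOR_RGB2HSV)
        m=cv2.inRange(hsv,np.array((0,0,130)),np.array((180,40,255)))
        cn,_=cv2.findContours(m,cv2.RETR_EXTERNAL,cv2.CHAIN_APPROX_NONE)
        for c in cn:
            if 2000<cv2.contourArea(c)<20000:
                for z in (0.,.012):
                    W=at(p,c.reshape(-1,2),z)[:,:2]
                    (cx,cy),(w,h),an=cv2.minAreaRect((W*1000).astype(np.float32))
                    print(n,"caddy?",cv2.contourArea(c),z,"rect",round(cx/1000,4),round(cy/1000,4),round(w),round(h),round(an,2))
E
python3 m.py
```

```text
top green 201 [294.4 274.4] mean [0.4538 0.0009] rect 0.4547 0.0008 36 37 1.5
top green 124 [112.6 284.1] mean [0.4242 0.3584] rect 0.4254 0.3608 30 30 4.9
top green 314 [176.3 301.4] mean [0.3944 0.2294] rect 0.3946 0.2292 37 37 28.6
top blue 864 [556.1 220.6] mean [ 0.578  -0.5322] rect 0.5791 -0.5323 69 69 86.8
top blue 289 [469.5 283.1] mean [ 0.445  -0.3459] rect 0.4452 -0.346 38 36 45.3
top blue 193 [236.4 287.3] mean [0.4253 0.1133] rect 0.426 0.1132 35 37 1.6
top cyan 876 [556.1 220.5] mean [ 0.5781 -0.5323] rect 0.5794 -0.5328 68 73 1.6
top cyan 297 [469.5 283.1] mean [ 0.4451 -0.3459] rect 0.4452 -0.346 38 36 45.3
top cyan 221 [236.2 287.3] mean [0.4253 0.1137] rect 0.4251 0.1131 37 37 2.6
top brass 519 [327.1 188.8] mean [ 0.6308 -0.0596] rect 0.6306 -0.0595 51 49 1.4
top brass 382 [492.5 240. ] mean [ 0.5342 -0.3969] rect 0.5344 -0.397 44 44 44.9
top brass 336 [408.1 287. ] mean [ 0.435  -0.2236] rect 0.4355 -0.2241 78 28 8.9
top caddy? 8423.5 0.0 rect 0.6199 0.0294 130 289 5.43
top caddy? 8423.5 0.012 rect 0.6165 0.0288 128 286 5.43
scene green 155 [356.  258.1] mean [0.
[... 1828 characters left out ...]
mean [-0.2976 -0.0354] rect -0.2967 -0.0322 49 26 28.8
scene brass 64 [508.1 133.5] mean [-0.1104 -0.1172] rect -0.1089 -0.1141 65 27 16.5
scene brass 609 [205.5 182.7] mean [ 0.6549 -0.3739] rect 0.6542 -0.3749 77 78 12.7
scene brass 248 [312.4 189.1] mean [ 0.4364 -0.2194] rect 0.4345 -0.2207 81 33 8.7
scene brass 42 [514.5 215.4] mean [0.0672 0.093 ] rect 0.0671 0.0933 15 38 59.3
scene brass 438 [273.5 268.8] mean [ 0.6203 -0.0685] rect 0.6199 -0.0686 55 53 19.6
scene caddy? 7603.0 0.0 rect 0.6135 0.0253 129 291 5.35
scene caddy? 7603.0 0.012 rect 0.6156 0.0305 127 287 5.35
scene caddy? 2541.5 0.0 rect 0.8756 -1.388 379 252 81.85
scene caddy? 2541.5 0.012 rect 0.8739 -1.3626 374 248 81.85
```

Run:
```python
import cv2
a=cv2.imread("pics/top0.png"); cv2.imwrite("pics/topA.png",cv2.resize(a[150:240,200:370],None,fx=4.5,fy=4.5,interpolation=cv2.INTER_CUBIC))
cv2.imwrite("pics/topB.png",cv2.resize(a[230:340,340:530],None,fx=4,fy=4,interpolation=cv2.INTER_CUBIC))
a=cv2.imread("pics/scene0.png"); cv2.imwrite("pics/scA.png",cv2.resize(a[235:385,230:370],None,fx=4,fy=4,interpolation=cv2.INTER_CUBIC))
```

```text
(no output)
```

View pics/topA.png

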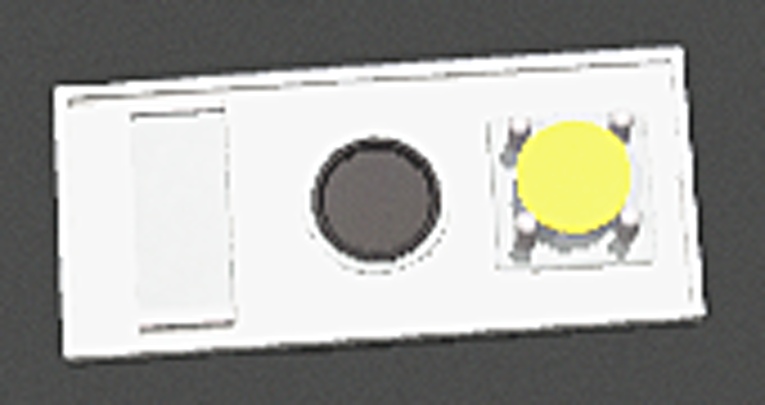

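View pics/topB.png

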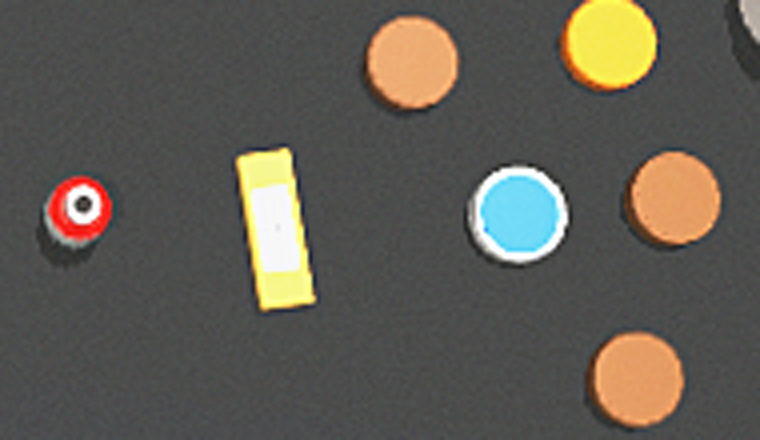

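View pics/scA.png

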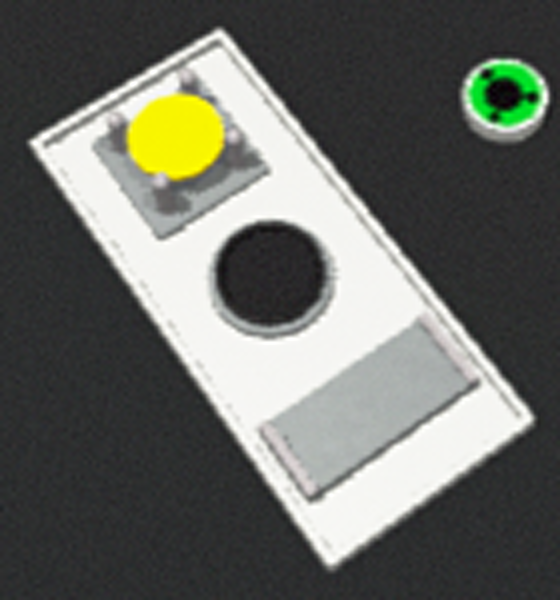

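Run:
```python
from workcell import r, vision, job
from h import *
p=vision.read_camera("top"); f=lambda l:np.round(at(p,[(200+x/4.5,150+y/4.5) for x,y in l[0]],l[1]),4).tolist()
print("posts",f(([(520,124),(620,120),(526,220),(627,217)],.042)))
print("nest",f(([(376,200)],.016)), "rest", f(([(133,115),(225,108),(234,322),(141,328),(183,218)],.016)))
p=vision.read_camera("scene"); f=lambda l:np.round(at(p,[(230+x/4,235+y/4) for x,y in l[0]],l[1]),4).tolist()
print("posts",f(([(186,77),(116,117),(231,130),(161,178)],.042)))
print("nest",f(([(271,277)],.016)), "rest", f(([(432,318),(480,382),(313,500),(262,430)],.016)))
```

```text
posts [[0.6439, -0.0355, 0.042], [0.6471, -0.0794, 0.042], [0.6003, -0.0391, 0.042], [0.603, -0.0832, 0.042]]
nest [[0.6148, 0.0278, 0.016]] rest [[0.6514, 0.1386, 0.016], [0.6558, 0.0973, 0.016], [0.5571, 0.0886, 0.016], [0.5533, 0.1296, 0.016], [0.6041, 0.1136, 0.016]]
posts [[0.6037, -0.0794, 0.042], [0.6469, -0.0763, 0.042], [0.5982, -0.0383, 0.042], [0.6428, -0.0317, 0.042]]
nest [[0.6162, 0.0352, 0.016]] rest [[0.5565, 0.0969, 0.016], [0.5538, 0.1384, 0.016], [0.655, 0.1481, 0.016], [0.6594, 0.1049, 0.016]]
```

```bash
cat >> h.py <<'E'
def tool_delta(obs,xy,z,yaw):
    """shift in tool axes (after turning to yaw) and turn about tool z"""
    P=np.array(obs["position"]); d=np.array([xy[0],xy[1],z])-P
    y=np.radians(yaw); ex=np.array([np.cos(y),np.sin(y),0]); ey=np.array([np.sin(y),-np.cos(y),0])
    dy=(obs["eef_rot"][2]-yaw+180)%360-180
    return np.round([d@ex,d@ey,-d[2]],4), round(float(np.radians(dy)),4)
E
python3 - <<'E'
from workcell import r
from h import *
print(tool_delta(r.get_obs(),(.4165,.356),.2,95.4))
from m import *
for n in ["top","scene"]:
    p=vision.read_camera(n)
    for a,c,m in comps(p,(45,100,80),(75,255,255),40):
        if 100<a<160: print(n,c,at(p,[c],.043))
E
```

```text
(array([-0.213 ,  0.1141,  0.1039]), 1.0068)
top [112.552 284.08 ] [[0.42121579 0.34835087 0.043     ]]
scene [356.02614379 258.03267974] [[0.46269957 0.0159418  0.043     ]]
scene [475.47222222 389.23611111] [[0.42624903 0.35515357 0.043     ]]
```

Request:
send_rows(
  motion=[
    [0,0,0.0145,0,0,0.144,0.0854],
    [0,0,0.0145,0,0,0.144,0.0854],
    [0,0,0.0145,0,0,0.144,0.0854],
    [0,0,0.0145,0,0,0.144,0.0854],
    [0,0,0.0145,0,0,0.144,0.0854],
    [0,0,0.0145,0,0,0.144,0.0854],
    [0,0,0.0145,0,0,0.144,0.0854],
  ],
  force=30,
)

```text
t: 2.25
position: [0.2829, 0.5573, 0.2019]
eef_rot: [180.0, -0.0, 95.0]
contact_force: [0.4, -0.5, 0.4]
gripper_width: 0.0856
```

Request:
send_rows(
  motion=[
    [-0.036,0.0195,0,0,0,0,0.0854],
    [-0.036,0.0195,0,0,0,0,0.0854],
    [-0.036,0.0195,0,0,0,0,0.0854],
    [-0.036,0.0195,0,0,0,0,0.0854],
    [-0.036,0.0195,0,0,0,0,0.0854],
    [-0.036,0.0195,0,0,0,0,0.0854],
    [0,0,0,0,0,0,0.0854],
    [0,0,0,0,0,0,0.0854],
  ],
)

```text
t: 3.05
position: [0.4202, 0.3522, 0.2026]
eef_rot: [180.0, -0.0, 95.2]
contact_force: [-0.6, 1.6, 0.0]
gripper_width: 0.0854
```

```bash
cat > w.py <<'E'
import sys
from workcell import r, vision, job
from h import *
p=vision.read_camera("wrist"); cv2.imwrite(f"pics/{sys.argv[1]}.png",p["img"][:,:,::-1])
o=r.get_obs(); print(o["t"],o["position"],o["eef_rot"],o["contact_force"],o["gripper_width"]); print(p["position"],p["rotation"])
E
python3 w.py w1
```

```text
3.1 [0.41920894 0.35356566 0.20250474] [-1.79988738e+02 -3.83256433e-02  9.53297907e+01] [-0.7481102   0.24989642  0.30131928] 0.08518495332726797
[0.41183203 0.42416086 0.27397878] [1.63471306e+02 8.19785010e-02 5.16580623e+00]
```

View pics/w1.png

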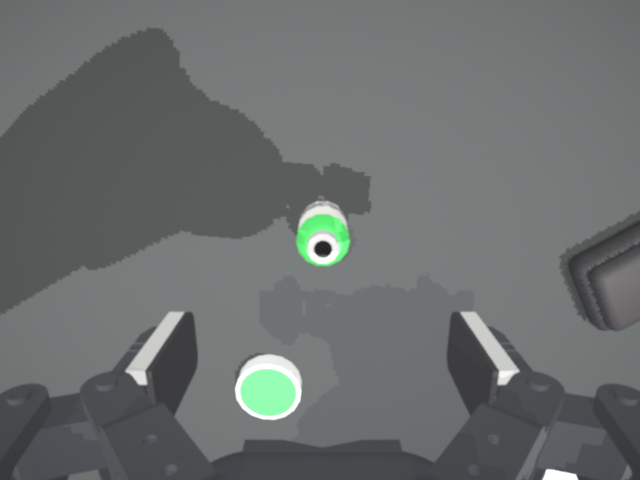

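The nose hole of the green lens is at (322,249). The clean green dish shows at (269,391), between the fingers.

Run:
```python
from workcell import r, vision, job
from h import *
p=vision.read_camera("wrist")
print(at(p,[(322,249)],.055),at(p,[(269,391)],.014))
print(tool_delta(r.get_obs(),at(p,[(322,249)],.055)[0,:2],.09,95.3))
```

```text
[[0.41688802 0.35550874 0.055     ]] [[0.39048824 0.23364434 0.014     ]]
(array([ 0.0014, -0.0017,  0.1124]), 0.0021)
```

Request:
send_rows(
  motion=[
    [0.0015,-0.002,0.03,0,0,0,0.0854],
    [0,0,0.03,0,0,0,0.0854],
    [0,0,0.03,0,0,0,0.0854],
    [0,0,0.0195,0,0,0,0.0854],
    [0,0,0.01,0,0,0,0.07],
    [0,0,0,0,0,0,0.02],
    [0,0,0,0,0,0,0.02],
    [0,0,0,0,0,0,0.02],
    [0,0,0,0,0,0,0.02],
    [0,0,0,0,0,0,0.02],
  ],
  force=35,
)

```text
t: 4.15
position: [0.4181, 0.3553, 0.0844]
eef_rot: [179.9, -0.1, 95.3]
contact_force: [1.0, 0.9, 6.2]
gripper_width: 0.0292
```

Request:
send_rows(
  motion=[
    [0,0,0,0,0,0,0.02],
    [0,0,-0.02,0,0,0,0.02],
    [0,0,-0.03,0,0,0,0.02],
    [0,0,-0.03,0,0,0,0.02],
  ],
)

```text
t: 4.55
position: [0.4169, 0.3539, 0.1635]
eef_rot: [-179.9, 0.1, 95.3]
contact_force: [0.4, 1.0, -1.1]
gripper_width: 0.0291
```

Request:
send_rows(
  motion=[
    [-0.0341,0.0167,0,0,0,0,0.02],
    [-0.0341,0.0167,0,0,0,0,0.02],
    [-0.0341,0.0167,0,0,0,0,0.02],
    [-0.0341,0.0167,0,0,0,0,0.02],
    [-0.0341,0.0167,0,0,0,0,0.02],
    [-0.0341,0.0167,0,0,0,0,0.02],
    [-0.0341,0.0167,0,0,0,0,0.02],
    [-0.0341,0.0167,0,0,0,0,0.02],
    [-0.0341,0.0167,0,0,0,0,0.02],
    [-0.0341,0.0167,0,0,0,0,0.02],
  ],
)

```text
t: 5.55
position: [0.6156, 0.0291, 0.1629]
eef_rot: [-180.0, -0.0, 95.3]
contact_force: [0.7, 1.2, -1.8]
gripper_width: 0.0292
```

Request:
send_rows(
  motion=[
    [0,0,0,0,0,0,0.02],
    [0,0,0,0,0,0,0.02],
  ],
)

```text
t: 5.75
position: [0.6152, 0.029, 0.1626]
eef_rot: [-180.0, 0.0, 95.2]
contact_force: [-0.6, 0.9, -2.0]
gripper_width: 0.0288
```

```bash
python3 w.py w2
python3 - <<'E'
from workcell import r,vision
from h import *
for n in ["scene","top"]:
    p=vision.read_camera(n); a=p["img"][:,:,::-1]
    c=a[150:400,180:430] if n=="scene" else a[100:340,170:410]
    cv2.imwrite(f"pics/{n}2.png",cv2.resize(c,None,fx=2.4,fy=2.4))
E
```

```text
5.8 [0.61487248 0.03076857 0.1625833 ] [-1.79945709e+02 -3.46358172e-02  9.53210462e+01] [ 0.19087591  0.87331599 -1.18594556] 0.028728481336705407
[0.60689567 0.10098308 0.23392929] [1.63431465e+02 1.38853047e-01 5.16715772e+00]
```

View pics/w2.png

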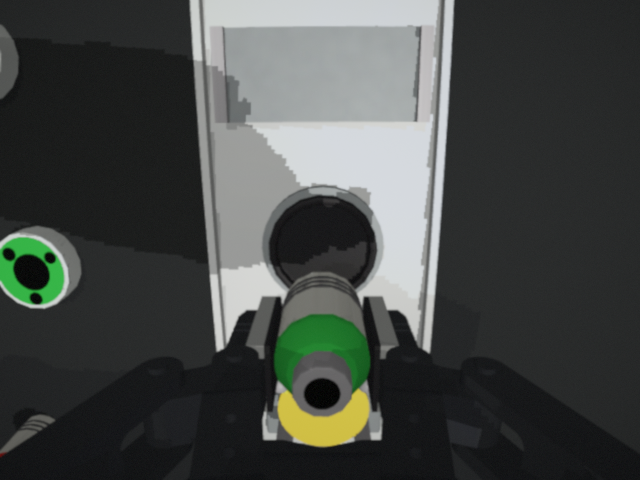

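View pics/scene2.png

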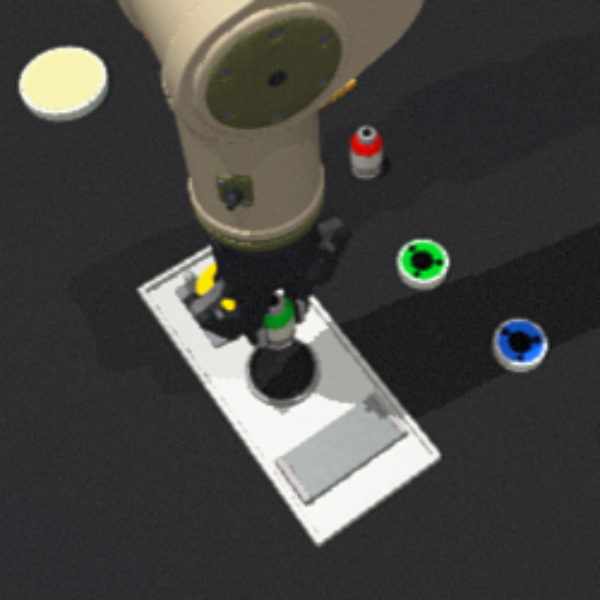

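The held lens is upright above the nest. The cup opening is centred near (323,242) in the wrist view, and the rest spans x from 224 to 418 and y from 27 to 122.

Run:
```python
from workcell import r, vision, job
from h import *
p=vision.read_camera("wrist")
print(at(p,[(323,242),(323,246)],.016)); print("rest",at(p,[(211,27),(433,25),(216,123),(430,122)],.016), at(p,[(224,27),(418,27),(231,122),(415,122)],.018))
```

```text
[[0.61245882 0.03827767 0.016     ]
 [0.6126701  0.03607979 0.016     ]]
rest [[0.54999091 0.13828138 0.016     ]
 [0.65365179 0.14901411 0.016     ]
 [0.55418066 0.09414948 0.016     ]
 [0.65892156 0.10463521 0.016     ]] [[0.5565962  0.13842786 0.018     ]
 [0.64635727 0.14693221 0.018     ]
 [0.56198235 0.09534439 0.018     ]
 [0.65111944 0.10385713 0.018     ]]
```

Request:
send_rows(
  motion=[
    [0.003,-0.001,0.02,0,0,0,0.02],
    [0,0,0.02,0,0,0,0.02],
    [0,0,0.015,0,0,0,0.02],
    [0,0,0.0075,0,0,0,0.02],
    [0,0,0.003,0,0,0,0.02],
    [0,0,0,0,0,0,0.02],
  ],
)

```text
t: 6.55
position: [0.6141, 0.0334, 0.0975]
eef_rot: [-180.0, 0.0, 95.3]
contact_force: [0.7, -0.6, -2.0]
gripper_width: 0.0293
```

Request:
send_rows(
  motion=[
    [0,0,0.0015,0,0,0,0.02],
    [0,0,0,0,0,0,0.035],
    [0,0,0,0,0,0,0.06],
    [0,0,0,0,0,0,0.0854],
    [0,0,-0.005,0,0,0,0.0854],
    [0,0,-0.02,0,0,0,0.0854],
    [0,0,-0.04,0,0,0,0.0854],
    [0,0,-0.04,0,0,0,0.0854],
  ],
)

```text
t: 7.35
position: [0.6135, 0.0332, 0.2019]
eef_rot: [-179.9, 0.0, 95.3]
contact_force: [1.3, 0.1, -0.0]
gripper_width: 0.0855
```

```bash
python3 w.py w3
python3 - <<'E'
from workcell import r
from h import *
print(tool_delta(r.get_obs(),(.392,.232),.2,95.3))
E
```

```text
7.4 [0.61669634 0.03290842 0.21018154] [ 1.79445975e+02 -1.63168914e-02  9.53009489e+01] [ 3.76969222 -0.83722593  6.11709511] 0.08537728090055716
[0.60508496 0.10514652 0.27321241] [163.43214052   0.18183437   5.31305503]
(array([ 0.219 , -0.2053,  0.0102]), 0.0)
```

View pics/w3.png

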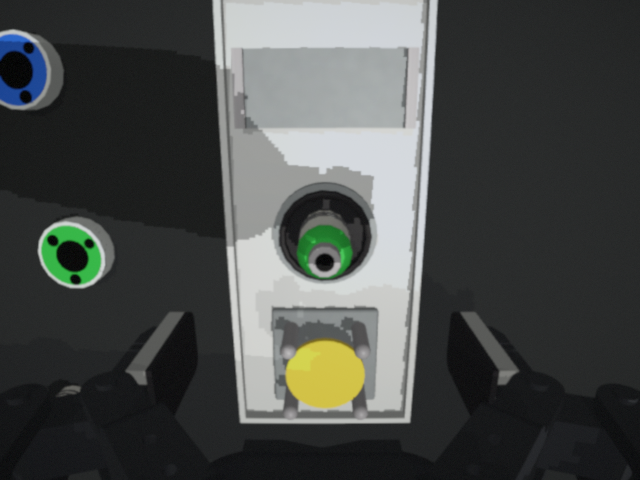

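The lens stands in the nest with its nose at (324,262). The feeder posts show at (289,352), (361,351), (290,410) and (361,410).

```bash
python3 w.py w4
python3 - <<'E'
from workcell import r,vision
from h import *
a=cv2.imread("pics/w4.png")[170:430,210:440]; cv2.imwrite("pics/w4z.png",cv2.resize(a,None,fx=2.3,fy=2.3,interpolation=cv2.INTER_CUBIC))
p=vision.read_camera("wrist")
print("posts",at(p,[(289,352),(361,351),(290,410),(361,410)],.042)[:,:2].round(4).tolist(), "nose",at(p,[(324,262)],.066).round(4))
E
```

```text
7.45 [0.61694837 0.03293972 0.2078997 ] [ 1.79386891e+02 -2.37549316e-02  9.53087358e+01] [-0.2079988  -0.29364386  0.12480499] 0.0851158495593901
[0.60751073 0.10478952 0.28152477] [163.46906961  -0.45935687   5.29263905]
posts [[0.6027, -0.04], [0.6474, -0.0354], [0.6063, -0.0836], [0.6529, -0.0796]] nose [[0.6178 0.0297 0.066 ]]
```

View pics/w4z.png

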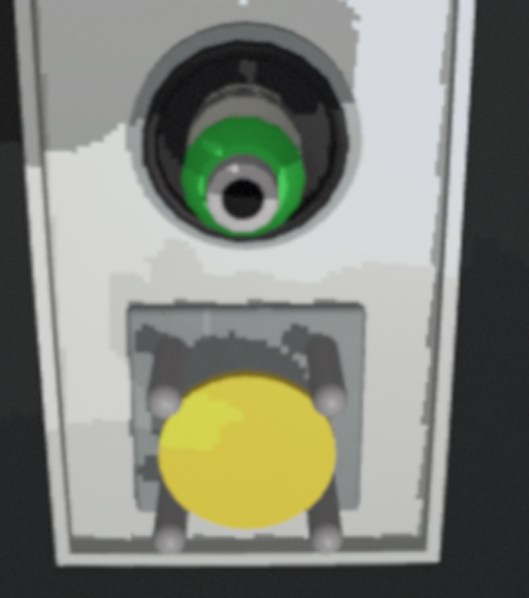

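Request:
send_rows(
  motion=[
    [0.0313,-0.0293,0,0,0,0,0.0854],
    [0.0313,-0.0293,0,0,0,0,0.0854],
    [0.0313,-0.0293,0,0,0,0,0.0854],
    [0.0313,-0.0293,0,0,0,0,0.0854],
    [0.0313,-0.0293,0.003,0,0,0,0.0854],
    [0.0313,-0.0293,0.003,0,0,0,0.0854],
    [0.0313,-0.0293,0.003,0,0,0,0.0854],
    [0,0,0,0,0,0,0.0854],
    [0,0,0,0,0,0,0.0854],
  ],
)

```text
t: 8.4
position: [0.3885, 0.2329, 0.1914]
eef_rot: [-179.9, 0.0, 95.5]
contact_force: [0.2, 0.2, -0.2]
gripper_width: 0.0851
```

```bash
cat > dish.py <<'E'
import sys
from m import *
lo,hi=dict(g=((45,100,60),(75,255,255)),b=((95,100,60),(125,255,255)))[sys.argv[1]]
p=vision.read_camera("wrist"); cv2.imwrite(f"pics/{sys.argv[2]}.png",p["img"][:,:,::-1])
o=r.get_obs(); print(o["position"],o["eef_rot"])
for a,c,m in comps(p,lo,hi,150):
    print(a,c,at(p,[c],.014).round(4), tool_delta(o,at(p,[c],.014)[0,:2],.073,95.3))
E
python3 dish.py g w5
```

```text
[0.38943355 0.23201135 0.19156343] [-1.79975169e+02  3.17953435e-02  9.53533230e+01]
1045 [329.16650718 221.42679426] [[0.3895 0.2425 0.014 ]] (array([0.0105, 0.001 , 0.1186]), 0.0009)
```

View pics/w5.png

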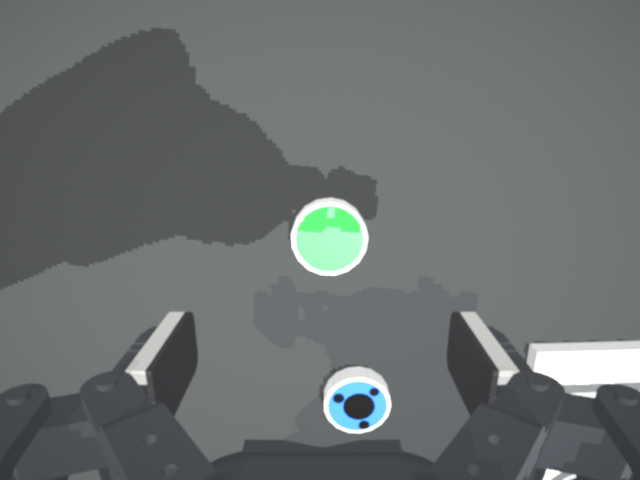

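The green disc spans x from 297 to 363 and y from 206 to 271, so its centre is at (330,238). The shading split had fooled my colour mask.

Run:
```python
from workcell import r, vision, job
from h import *
p=vision.read_camera("wrist")
X=at(p,[(330,238.5)],.014)[0]; print(X, tool_delta(r.get_obs(),X[:2],.073,95.3))
print(proj(p,[[.393,.231,.014]]))
```

```text
[0.39212491 0.23115768 0.014     ] (array([-0.0006,  0.0021,  0.1187]), -0.0007)
[[331.42501713 238.88199233]]
```

Request:
send_rows(
  motion=[
    [-0.0005,0.0025,0.03,0,0,0,0.0854],
    [0,0,0.03,0,0,0,0.0854],
    [0,0,0.03,0,0,0,0.0854],
    [0,0,0.02,0,0,0,0.0854],
    [0,0,0.0085,0,0,0,0.07],
    [0,0,0,0,0,0,0.035],
    [0,0,0,0,0,0,0.035],
    [0,0,0,0,0,0,0.035],
    [0,0,0,0,0,0,0.035],
  ],
  force=30,
)

```text
t: 9.4
position: [0.3925, 0.2325, 0.0743]
eef_rot: [179.9, -0.1, 95.3]
contact_force: [-0.5, -0.3, -0.5]
gripper_width: 0.0444
```

```bash
python3 w.py w6
```

```text
9.45 [0.392513   0.23250557 0.0742875 ] [ 1.79913463e+02 -6.14047028e-02  9.53370752e+01] [ 0.49645519 -0.14666618  2.72134685] 0.04461340755680304
[0.3839078  0.30432625 0.14570808] [1.63513549e+02 1.09339595e-02 5.31878558e+00]
```

View pics/w6.png

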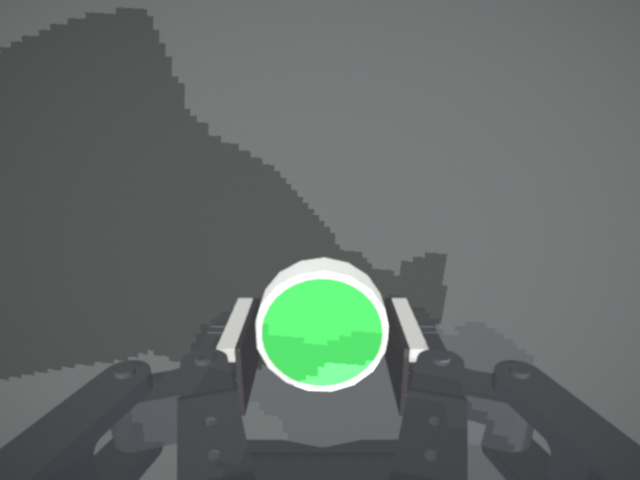

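Run:
```python
from workcell import r, vision, job
from h import *
p=vision.read_camera("wrist"); o=r.get_obs()
X=at(p,[(322,331.5)],.014)[0]; print(X,o["position"])
print(tool_delta(o,(.6245,-.0585),.155,95.3))
```

```text
[0.39057796 0.23297893 0.014     ] [0.39254022 0.23249287 0.07425223]
(array([-0.3112,  0.2041, -0.0807]), 0.0006)
```

Request:
send_rows(
  motion=[
    [0,0,-0.02,0,0,0,0.035],
    [0,0,-0.03,0,0,0,0.035],
    [0,0,-0.031,0,0,0,0.035],
  ],
)

```text
t: 9.8
position: [0.3915, 0.2318, 0.1552]
eef_rot: [-179.9, 0.0, 95.3]
contact_force: [0.4, 0.1, -0.7]
gripper_width: 0.0444
```

Request:
send_rows(
  motion=[
    [-0.0389,0.0255,0,0,0,0,0.035],
    [-0.0389,0.0255,0,0,0,0,0.035],
    [-0.0389,0.0255,0,0,0,0,0.035],
    [-0.0389,0.0255,0,0,0,0,0.035],
    [-0.0389,0.0255,0,0,0,0,0.035],
    [-0.0389,0.0255,0,0,0,0,0.035],
    [-0.0389,0.0255,0,0,0,0,0.035],
    [-0.0389,0.0255,0,0,0,0,0.035],
    [0,0,0,0,0,0,0.035],
    [0,0,0,0,0,0,0.035],
  ],
)

```text
t: 10.8
position: [0.6241, -0.0603, 0.154]
eef_rot: [-180.0, 0.0, 95.2]
contact_force: [0.0, 1.4, -0.5]
gripper_width: 0.0447
```

```bash
python3 w.py w7
```

```text
10.85 [ 0.62374345 -0.05844621  0.1539757 ] [-1.79948252e+02 -3.14315403e-02  9.53234325e+01] [-0.35435016  0.35308508 -1.37445319] 0.044391037159206705
[0.61573819 0.01172923 0.2252174 ] [1.63416910e+02 1.42114446e-01 5.17929672e+00]
```

View pics/w7.png

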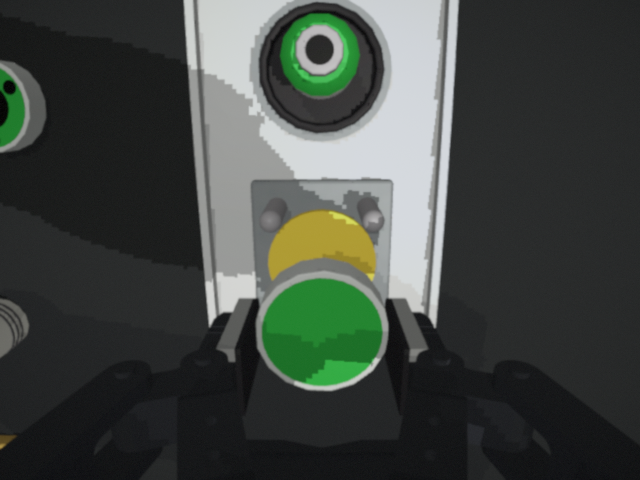

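The held green disc is centred at (322,332). The near posts are at (270,219) and (374,219), and the follower lies behind the dish.

Run:
```python
from workcell import r, vision, job
from h import *
a=cv2.imread("pics/w7.png")[170:300,220:430]; cv2.imwrite("pics/w7z.png",cv2.resize(a,None,fx=3.5,fy=3.5,interpolation=cv2.INTER_CUBIC))
p=vision.read_camera("wrist"); o=r.get_obs()
P=at(p,[(270,218),(374,218)],.043)
print(P, np.linalg.norm(P[0]-P[1])); mid=P.mean(0); y=np.radians(95.4); ex=np.array([np.cos(y),np.sin(y),0]); print("axis",mid-ex*.0225)
D=at(p,[(322,332)],.014+o["position"][2]-.0743)[0]; print("dish",D,o["position"])
```

```text
[[ 0.59652304 -0.03290552  0.043     ]
 [ 0.64146385 -0.02869636  0.043     ]] 0.04513749816159942
axis [ 0.62111088 -0.05320109  0.043     ]
dish [ 0.62165503 -0.05812886  0.09381365] [ 0.62360043 -0.05739817  0.15411365]
```

View pics/w7z.png

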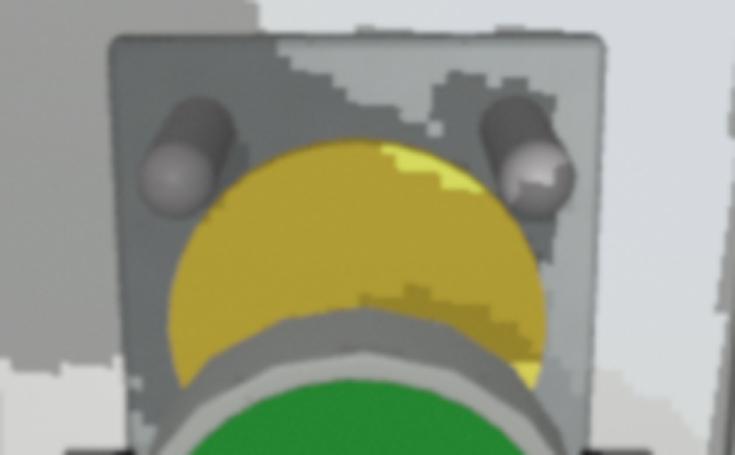

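Request:
send_rows(
  motion=[
    [0.001,0,0.014,0,0,0,0.035],
    [0,0,0.014,0,0,0,0.035],
    [0,0,0,0,0,0,0.035],
    [0,0,0,0,0,0,0.035],
  ],
)

```text
t: 11.3
position: [0.6233, -0.0572, 0.1254]
eef_rot: [-179.9, -0.0, 95.4]
contact_force: [0.6, -0.2, 0.5]
gripper_width: 0.0446
```

```bash
python3 w.py w8;  python3 - <<'E'
from workcell import r, vision, job
from h import *
a=cv2.imread("pics/w8.png")[180:410,200:450]; cv2.imwrite("pics/w8z.png",cv2.resize(a,None,fx=3,fy=2.6,interpolation=cv2.INTER_CUBIC))
p=vision.read_camera("scene")
a=p["img"][220:340,220:360,::-1]; cv2.imwrite("pics/s8z.png",cv2.resize(a,None,fx=5,fy=5,interpolation=cv2.INTER_CUBIC))
E
```

```text
11.35 [ 0.62374522 -0.05753311  0.1261844 ] [-1.79966258e+02  1.77782162e-03  9.53522106e+01] [ 0.55538727 -0.02694221 -0.20576698] 0.04411739639436077
[0.61481232 0.01471416 0.1967825 ] [163.46316561   0.20447411   5.3643967 ]
```

View pics/w8z.png

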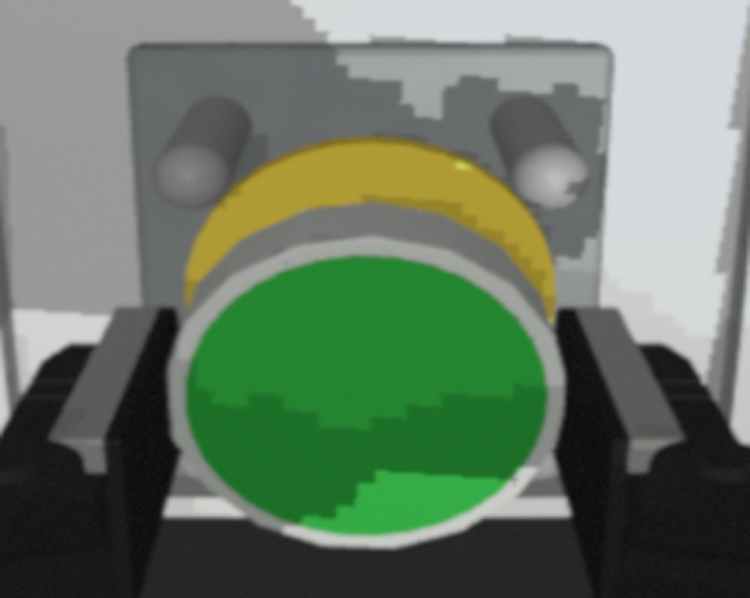

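View pics/s8z.png

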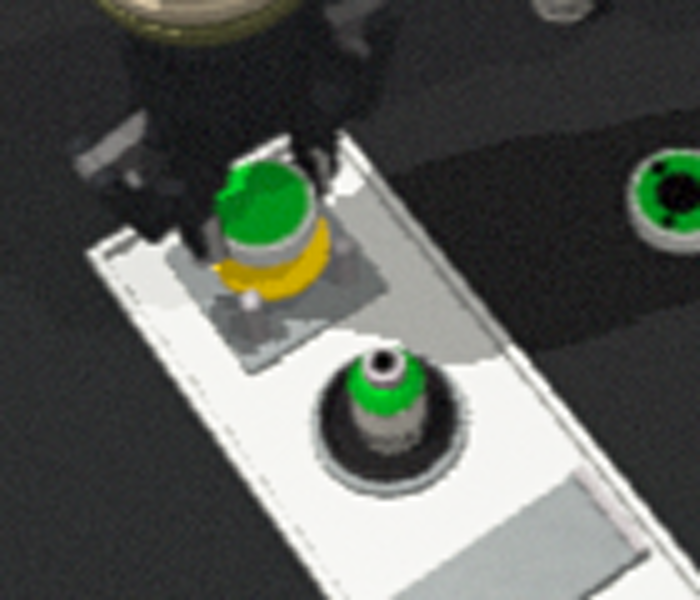

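The post domes are at (262.7,247.7) and (383.3,248.1), and the held disc is centred at (322.5,332). In the scene view the dish hangs over the follower.

Run:
```python
from workcell import r, vision, job
from h import *
p=vision.read_camera("wrist"); o=r.get_obs()
y=np.radians(95.4); ex=np.array([np.cos(y),np.sin(y),0]);ey=np.array([np.sin(y),-np.cos(y),0])
for z in (.039,.041):
    P=at(p,[(262.7,247.7),(383.3,248.1)],z); ax=P.mean(0)-ex*.0225
    D=at(p,[(322.5,332)],.014+o["position"][2]-.0743)[0]
    print(np.linalg.norm(P[0]-P[1]),"axis",ax.round(4),"dish",D.round(4),"need",((ax-D)@ex).round(4),((ax-D)@ey).round(4))
print(o["position"])
s=vision.read_camera("scene")
# predicted scene pixels of posts/dish for hypotheses
for axy in [(.6245,-.0585),(.6225,-.0545)]:
    c=np.array([*axy,.039]); q=proj(s,[c+ex*.0225*i+ey*.0225*j for i,j in [(1,1),(1,-1)]]); print(axy,((q-[220,220])*5).round(0).tolist())
z=o["position"][2]-.0743+.014; print("dish top pred",((proj(s,[[*o["position"][:2],z]])-[220,220])*5))
```

```text
0.046575517046423015 axis [ 0.6225 -0.0586  0.039 ] dish [ 0.6222 -0.0573  0.0665] need -0.0013 0.0002
0.0459892626932218 axis [ 0.6225 -0.058   0.041 ] dish [ 0.6222 -0.0573  0.0665] need -0.0007 0.0002
[ 0.62416548 -0.05780973  0.1268463 ]
(0.6245, -0.0585) [[245.0, 299.0], [336.0, 243.0]]
(0.6225, -0.0545) [[254.0, 304.0], [344.0, 248.0]]
dish top pred [[256.4903274  200.87763715]]
```

Request:
send_rows(
  motion=[
    [-0.0005,0,0.008,0,0,0,0.035],
    [0,0,0.006,0,0,0,0.035],
    [0,0,0.003,0,0,0,0.035],
    [0,0,0.003,0,0,0,0.035],
    [0,0,0,0,0,0,0.035],
  ],
)

```text
t: 12.0
position: [0.6238, -0.0583, 0.1059]
eef_rot: [-180.0, -0.0, 95.3]
contact_force: [-0.0, -0.4, -0.5]
gripper_width: 0.0445
```

Request:
send_rows(
  motion=[
    [0,0,0.002,0,0,0,0.035],
    [0,0,0.002,0,0,0,0.035],
    [0,0,0.002,0,0,0,0.035],
    [0,0,0,0,0,0,0.035],
  ],
)

```text
t: 12.4
position: [0.6241, -0.0584, 0.1004]
eef_rot: [180.0, 0.0, 95.3]
contact_force: [-0.7, 0.5, 2.1]
gripper_width: 0.0445
```

Request:
send_rows(
  motion=[
    [0,0,0.002,0,0,0,0.035],
    [0,0,0.002,0,0,0,0.035],
    [0,0,0.002,0,0,0,0.035],
    [0,0,0.002,0,0,0,0.035],
  ],
)

```text
t: 12.8
position: [0.6241, -0.0583, 0.0923]
eef_rot: [180.0, 0.0, 95.3]
contact_force: [-1.1, -0.1, 4.1]
gripper_width: 0.0445
```

```bash
python3 w.py w9
python3 - <<'E'
from workcell import r, vision, job
from h import *
p=vision.read_camera("scene")
a=p["img"][220:340,220:360,::-1]; cv2.imwrite("pics/s9z.png",cv2.resize(a,None,fx=5,fy=5,interpolation=cv2.INTER_CUBIC))
E
```

```text
12.85 [ 0.62411012 -0.05834244  0.09202491] [1.79982855e+02 1.32795278e-02 9.53301118e+01] [ 1.26652975 -0.18647625  2.03997594] 0.04459742262465024
[0.61554808 0.01360653 0.16362968] [1.63441599e+02 7.59640430e-02 5.32266769e+00]
```

View pics/w9.png

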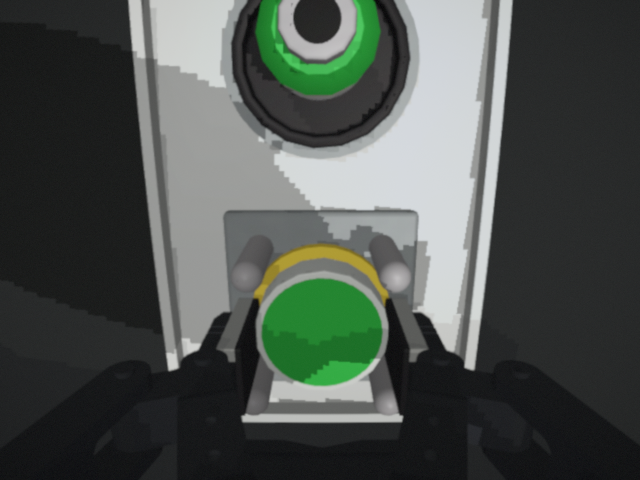

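View pics/s9z.png

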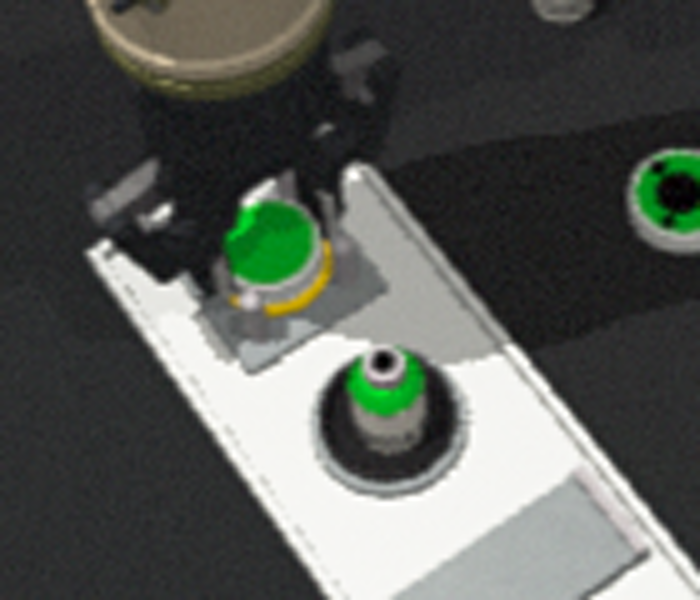

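The green dish sits between the posts at about −12 mm and hasn't slipped in the grip (disc still at (322,332)). I'll release it and rise.

Request:
send_rows(
  motion=[
    [0,0,0,0,0,0,0.05],
    [0,0,0,0,0,0,0.06],
    [0,0,0,0,0,0,0.06],
    [0,0,-0.02,0,0,0,0.06],
    [0,0,-0.04,0,0,0,0.06],
    [0,0,-0.04,0,0,0,0.0854],
    [0,0,0,0,0,0,0.0854],
    [0,0,0,0,0,0,0.0854],
  ],
)

```text
t: 13.7
position: [0.6245, -0.0583, 0.1935]
eef_rot: [179.9, -0.0, 95.3]
contact_force: [0.1, 0.1, -1.0]
gripper_width: 0.0852
```

```bash
python3 w.py w10
python3 - <<'E'
from workcell import r
from h import *
print(tool_delta(r.get_obs(),(.4435,-.3455),.195,90))
E
```

```text
13.75 [ 0.62371094 -0.05808852  0.19201587] [-1.79980867e+02 -1.82567919e-02  9.53395331e+01] [-0.02777431  0.03840231  0.2314262 ] 0.08573814424491935
[0.61573896 0.01362702 0.26479804] [ 1.63450989e+02 -3.95250349e-02  5.32833784e+00]
(array([-0.2874, -0.1802, -0.003 ]), 0.0932)
```

View pics/w10.png

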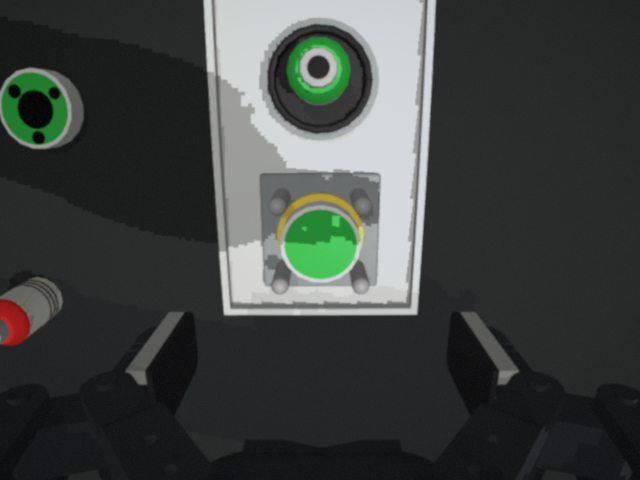

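The green dish is flat in the feeder, with its disc at (320,243). Next is the blue dish.

Request:
send_rows(
  motion=[
    [-0.0337,-0.0258,0,0,0,0,0.0854],
    [-0.0337,-0.0258,0,0,0,0,0.0854],
    [-0.0337,-0.0258,0,0,0,0,0.0854],
    [-0.0337,-0.0258,0,0,0,0,0.0854],
    [-0.0337,-0.0258,0,0,0,0,0.0854],
    [-0.0337,-0.0258,0,0,0,0,0.0854],
    [-0.0337,-0.0258,0,0,0,0,0.0854],
    [-0.0337,-0.0258,0,0,0,0,0.0854],
    [0,0,0,0,0,0,0.0854],
    [0,0,0,0,0,0,0.0854],
  ],
)

```text
t: 14.75
position: [0.442, -0.3465, 0.191]
eef_rot: [-179.9, -0.1, 95.1]
contact_force: [-0.0, 0.6, 0.2]
gripper_width: 0.0851
```

```bash
python3 dish.py b w11
```

```text
[ 0.44316512 -0.34524445  0.19106024] [-1.79894645e+02 -9.29981607e-02  9.53074363e+01]
3419 [325.15852588 233.22374963] [[ 0.4411 -0.344   0.014 ]] (array([ 0.0015, -0.0019,  0.1181]), 0.0001)
```

View pics/w11.png

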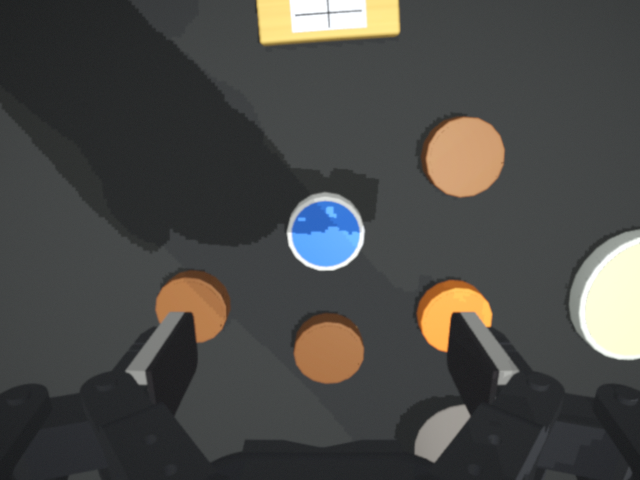

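Request:
send_rows(
  motion=[
    [0.001,-0.0005,0.03,0,0,0,0.075],
    [0,0,0.03,0,0,0,0.07],
    [0,0,0.03,0,0,0,0.07],
    [0,0,0.02,0,0,0,0.07],
    [0,0,0.0075,0,0,0,0.07],
    [0,0,0,0,0,0,0.035],
    [0,0,0,0,0,0,0.035],
    [0,0,0,0,0,0,0.035],
    [0,0,0,0,0,0,0.035],
  ],
  force=30,
)

```text
t: 15.7
position: [0.4435, -0.3452, 0.0759]
eef_rot: [179.9, 0.1, 95.3]
contact_force: [-0.6, 0.1, -0.5]
gripper_width: 0.0444
```

```bash
python3 w.py w12
python3 - <<'E'
from workcell import r
from h import *
print(tool_delta(r.get_obs(),(.6242,-.0583),.155,95.3))
E
```

```text
15.75 [ 0.44332479 -0.34518747  0.07574694] [1.79929821e+02 4.61255011e-02 9.53353050e+01] [ 0.06839031  0.04515685 -0.13369837] 0.044661571339414285
[ 0.43481558 -0.27322855  0.14717196] [1.63392737e+02 8.10413306e-03 5.33256663e+00]
(array([ 0.269 ,  0.2066, -0.0793]), 0.0006)
```

View pics/w12.png

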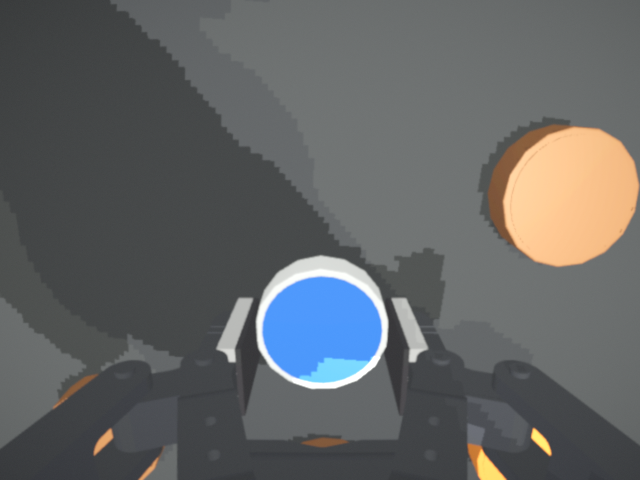

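Request:
send_rows(
  motion=[
    [0,0,-0.02,0,0,0,0.035],
    [0,0,-0.03,0,0,0,0.035],
    [0,0,-0.03,0,0,0,0.035],
  ],
)

```text
t: 16.05
position: [0.4426, -0.3449, 0.1559]
eef_rot: [-180.0, -0.0, 95.3]
contact_force: [0.9, -0.7, 0.0]
gripper_width: 0.0444
```

Request:
send_rows(
  motion=[
    [0.0336,0.0258,0,0,0,0,0.035],
    [0.0336,0.0258,0,0,0,0,0.035],
    [0.0336,0.0258,0,0,0,0,0.035],
    [0.0336,0.0258,0,0,0,0,0.035],
    [0.0336,0.0258,0,0,0,0,0.035],
    [0.0336,0.0258,0,0,0,0,0.035],
    [0.0336,0.0258,0,0,0,0,0.035],
    [0.0336,0.0258,0,0,0,0,0.035],
    [0,0,0,0,0,0,0.035],
    [0,0,0,0,0,0,0.035],
  ],
)

```text
t: 17.05
position: [0.6238, -0.0566, 0.1548]
eef_rot: [-180.0, -0.0, 95.5]
contact_force: [-0.4, -0.6, 0.1]
gripper_width: 0.0446
```

Request:
send_rows(
  motion=[
    [0,0,0.015,0,0,0,0.035],
    [0,0,0.013,0,0,0,0.035],
    [0,0,0,0,0,0,0.035],
    [0,0,0,0,0,0,0.035],
  ],
)

```text
t: 17.45
position: [0.6227, -0.059, 0.126]
eef_rot: [-179.9, 0.0, 95.3]
contact_force: [0.3, -0.1, -0.7]
gripper_width: 0.0443
```

```bash
python3 w.py w13
```

```text
17.5 [ 0.62316255 -0.0588559   0.12668822] [-1.79964617e+02  8.22705061e-03  9.52660726e+01] [ 0.08106146  0.00241855 -0.28591348] 0.04449242038890668
[0.61436674 0.01298906 0.19731544] [163.44763697   0.20347171   5.24241178]
```

View pics/w13.png

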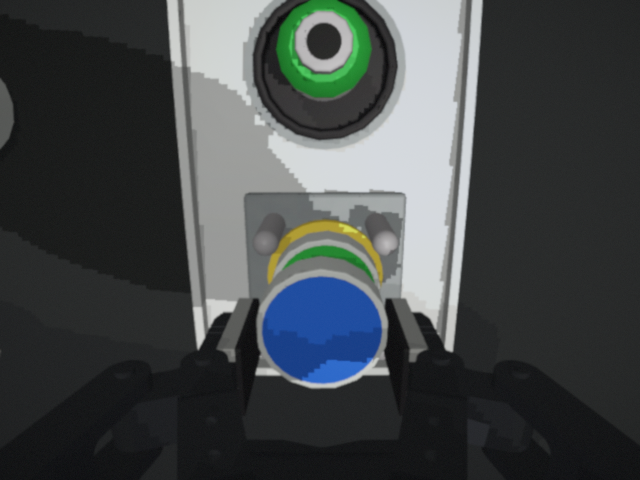

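Request:
send_rows(
  motion=[
    [0.0015,0.0012,0,0,0,0,0.035],
    [0,0,0.006,0,0,0,0.035],
    [0,0,0.005,0,0,0,0.035],
    [0,0,0,0,0,0,0.035],
  ],
)

```text
t: 17.9
position: [0.6239, -0.0563, 0.1148]
eef_rot: [-179.9, -0.0, 95.3]
contact_force: [-0.1, 0.3, -0.1]
gripper_width: 0.0442
```

```bash
python3 w.py w14
```

```text
17.95 [ 0.62411471 -0.05646028  0.11522758] [-1.79930950e+02 -2.48484444e-03  9.53350642e+01] [-0.44711712  0.76937931 -0.02548259] 0.04430112717047101
[0.61549215 0.01560517 0.18611869] [163.46125778   0.19208134   5.33470875]
```

View pics/w14.png

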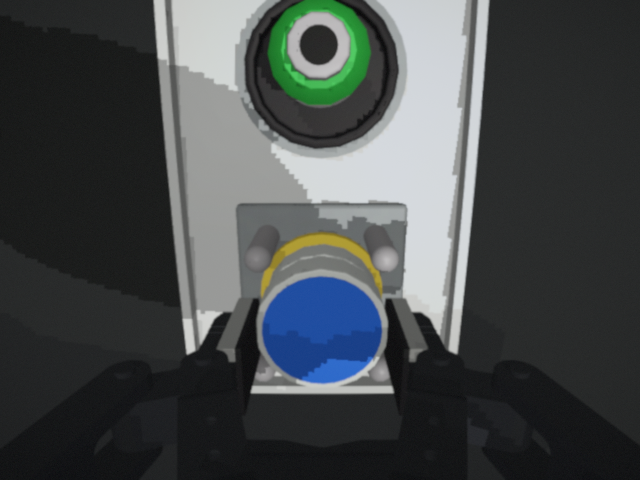

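Run:
```python
from workcell import r, vision, job
from h import *
p=vision.read_camera("wrist"); o=r.get_obs()
y=np.radians(95.4); ex=np.array([np.cos(y),np.sin(y),0]);ey=np.array([np.sin(y),-np.cos(y),0])
for z in (.039,.041):
    P=at(p,[(260,258),(385.5,258.5)],z); ax=P.mean(0)-ex*.0225
    D=at(p,[(322,329.5)],.014+o["position"][2]-.0758)[0]
    print(np.linalg.norm(P[0]-P[1]),"axis",ax.round(4),"dish",D.round(4),"need",((ax-D)@ex).round(4),((ax-D)@ey).round(4))
```

```text
0.04533578998996156 axis [ 0.6224 -0.0576  0.039 ] dish [ 0.622  -0.0559  0.0538] need -0.0018 0.0003
0.04472120366389092 axis [ 0.6223 -0.057   0.041 ] dish [ 0.622  -0.0559  0.0538] need -0.0011 0.0003
```

Shift by −1.2 mm along tool x, then go down.

Request:
send_rows(
  motion=[
    [-0.0012,0.0003,0,0,0,0,0.035],
    [0,0,0.004,0,0,0,0.035],
    [0,0,0.002,0,0,0,0.035],
    [0,0,0.002,0,0,0,0.035],
    [0,0,0,0,0,0,0.035],
  ],
)

```text
t: 18.5
position: [0.6248, -0.0576, 0.1075]
eef_rot: [-180.0, -0.0, 95.3]
contact_force: [-0.0, 0.6, -0.7]
gripper_width: 0.0445
```

Request:
send_rows(
  motion=[
    [0,0,0.001,0,0,0,0.035],
    [0,0,0.001,0,0,0,0.035],
    [0,0,0,0,0,0,0.035],
  ],
)

```text
t: 18.8
position: [0.6249, -0.0577, 0.1061]
eef_rot: [180.0, -0.0, 95.3]
contact_force: [-0.5, 0.5, 2.5]
gripper_width: 0.0445
```

Request:
send_rows(
  motion=[
    [0,0,0,0,0,0,0.05],
    [0,0,0,0,0,0,0.06],
    [0,0,0,0,0,0,0.06],
    [0,0,-0.02,0,0,0,0.06],
    [0,0,-0.03,0,0,0,0.06],
    [0,0,-0.03,0,0,0,0.0854],
    [0,0,0,0,0,0,0.0854],
    [0,0,0,0,0,0,0.0854],
  ],
)

```text
t: 19.6
position: [0.6253, -0.0577, 0.1866]
eef_rot: [179.9, 0.0, 95.3]
contact_force: [-0.2, -0.4, -0.8]
gripper_width: 0.0851
```

```bash
python3 w.py w15
python3 - <<'E'
from workcell import r, vision, job
from h import *
p=vision.read_camera("scene")
a=p["img"][220:340,220:360,::-1]; cv2.imwrite("pics/s15z.png",cv2.resize(a,None,fx=5,fy=5,interpolation=cv2.INTER_CUBIC))
E
```

```text
19.65 [ 0.6247119  -0.05758324  0.1854739 ] [-1.79978908e+02 -1.04552481e-02  9.53366091e+01] [-0.02934205  0.12847512  0.42298955] 0.08518160947371323
[0.61662135 0.01421472 0.25789175] [ 1.63448433e+02 -1.07286897e-03  5.32650912e+00]
```

View pics/w15.png

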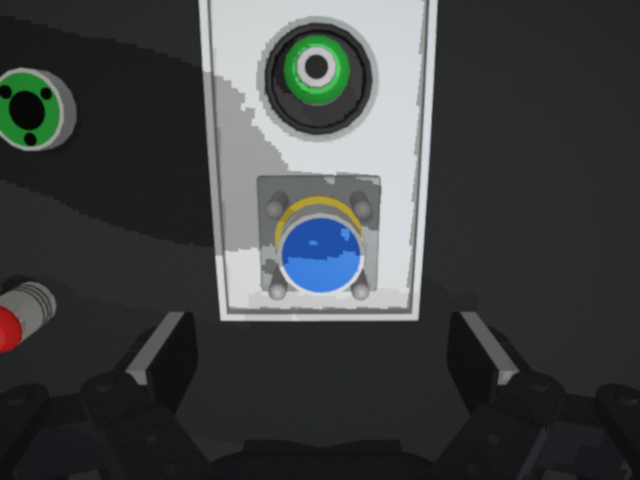

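View pics/s15z.png

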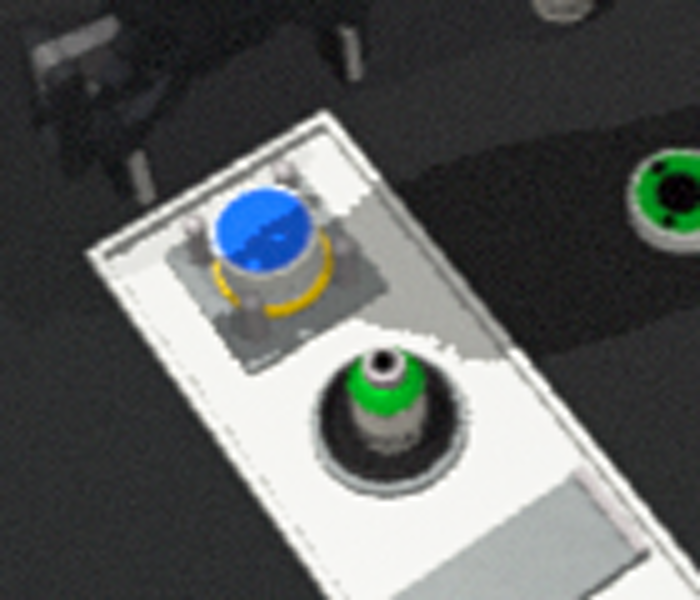

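The blue dish sits flat on the green one between the posts. Next I close the fingers and push the stack down.

Request:
send_rows(
  motion=[
    [0,0,0,0,0,0,0],
    [0,0,0,0,0,0,0],
    [0,0,0.01,0,0,0,0],
    [0,0,0.01,0,0,0,0],
    [0,0,0.01,0,0,0,0],
    [0,0,0.01,0,0,0,0],
    [0,0,0.01,0,0,0,0],
    [0,0,0.01,0,0,0,0],
    [0,0,0.003,0,0,0,0],
    [0,0,0,0,0,0,0],
  ],
)

```text
t: 20.7
position: [0.6246, -0.0577, 0.1222]
eef_rot: [-179.9, -0.0, 95.3]
contact_force: [1.0, -0.5, 0.7]
gripper_width: 0.0001
```

Request:
send_rows(
  motion=[
    [0,0,0.002,0,0,0,0],
    [0,0,0.002,0,0,0,0],
    [0,0,0.001,0,0,0,0],
    [0,0,0,0,0,0,0],
  ],
)

```text
t: 21.1
position: [0.6249, -0.0577, 0.1179]
eef_rot: [-180.0, -0.0, 95.3]
contact_force: [-0.5, -0.2, 0.7]
gripper_width: 0.0002
```

Request:
send_rows(
  motion=[
    [0,0,0.001,0,0,0,0],
    [0,0,0.001,0,0,0,0],
    [0,0,0,0,0,0,0],
  ],
)

```text
t: 21.4
position: [0.6251, -0.0577, 0.1162]
eef_rot: [180.0, 0.0, 95.3]
contact_force: [-0.8, 0.7, 3.4]
gripper_width: -0.0001
```

Request:
send_rows(
  motion=[
    [0,0,0.001,0,0,0,0],
    [0,0,0,0,0,0,0],
  ],
)

```text
t: 21.6
position: [0.6251, -0.0577, 0.1151]
eef_rot: [180.0, 0.0, 95.3]
contact_force: [0.1, -0.3, 4.1]
gripper_width: -0.0004
```

Request:
send_rows(
  motion=[
    [0,0,0.001,0,0,0,0],
    [0,0,0,0,0,0,0],
  ],
)

```text
t: 21.8
position: [0.6252, -0.0578, 0.1147]
eef_rot: [180.0, -0.0, 95.3]
contact_force: [-3.0, 0.4, 9.3]
gripper_width: -0.0002
```

Request:
send_rows(
  motion=[
    [0,0,0.001,0,0,0,0],
    [0,0,0,0,0,0,0],
  ],
)

```text
t: 22.0
position: [0.6252, -0.0578, 0.1146]
eef_rot: [179.9, -0.0, 95.3]
contact_force: [-6.5, 1.1, 17.0]
gripper_width: 0.0002
```

Request:
send_rows(
  motion=[
    [0,0,0.001,0,0,0,0],
    [0,0,0,0,0,0,0],
  ],
)

```text
t: 22.2
position: [0.6254, -0.0578, 0.1146]
eef_rot: [179.9, -0.0, 95.3]
contact_force: [-9.4, 0.4, 23.4]
gripper_width: 0.0001
```

The tool stalls at TCP z 0.1146 (tips about 0.0416) while the force climbs to 23 N, so the follower is on its stop. I'll rise and look.

Request:
send_rows(
  motion=[
    [0,0,-0.01,0,0,0,0],
    [0,0,-0.03,0,0,0,0.03],
    [0,0,-0.04,0,0,0,0.06],
    [0,0,0,0,0,0,0.0854],
    [0,0,0,0,0,0,0.0854],
    [0,0,0,0,0,0,0.0854],
  ],
)

```text
t: 22.8
position: [0.6243, -0.0574, 0.1906]
eef_rot: [-179.9, -0.0, 95.3]
contact_force: [0.2, -0.1, -0.3]
gripper_width: 0.0722
```

```bash
python3 w.py w16
python3 - <<'E'
from workcell import r, vision, job
from h import *
p=vision.read_camera("scene")
a=p["img"][220:340,220:360,::-1]; cv2.imwrite("pics/s16z.png",cv2.resize(a,None,fx=5,fy=5,interpolation=cv2.INTER_CUBIC))
print(tool_delta(r.get_obs(),(.434,-.222),.195,8.8))
E
```

```text
22.85 [ 0.62418313 -0.05744936  0.1903234 ] [-1.79851504e+02 -1.72755053e-02  9.53377229e+01] [-0.34214584 -0.20235406 -0.7081733 ] 0.07911760452860421
[0.61589378 0.01448306 0.26195127] [163.46708172   0.20758462   5.33312978]
(array([-0.2131,  0.1335, -0.0047]), 1.5103)
```

View pics/w16.png

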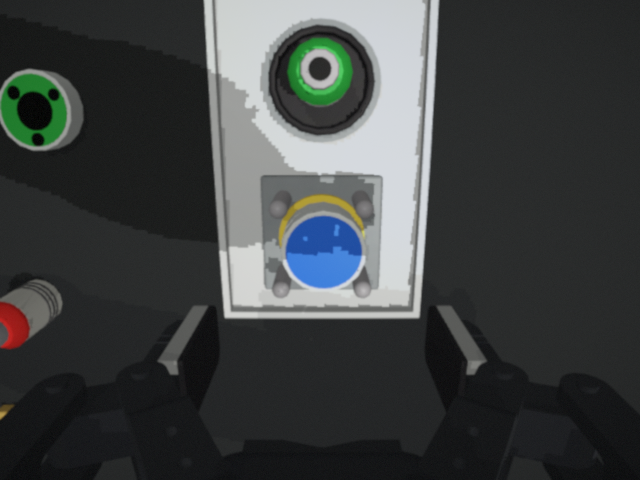

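View pics/s16z.png

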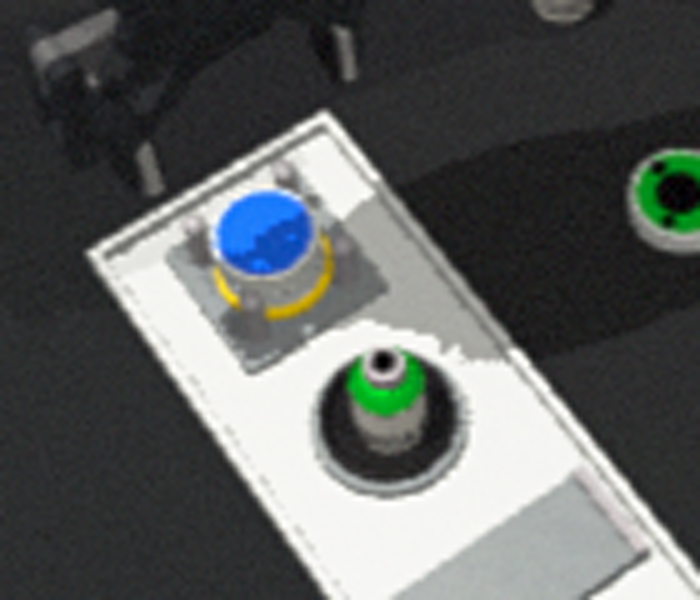

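The stack is seated. Next is the slide: turn first, then travel.

Request:
send_rows(
  motion=[
    [0,0,-0.001,0,0,0.1373,0.0854],
    [0,0,0,0,0,0.1373,0.0854],
    [0,0,0,0,0,0.1373,0.0854],
    [0,0,0,0,0,0.1373,0.0854],
    [0,0,0,0,0,0.1373,0.0854],
    [0,0,0,0,0,0.1373,0.0854],
    [0,0,0,0,0,0.1373,0.0854],
    [0,0,0,0,0,0.1373,0.0854],
    [0,0,0,0,0,0.1373,0.0854],
    [0,0,0,0,0,0.1373,0.0854],
  ],
)

```text
t: 23.9
position: [0.6245, -0.0576, 0.1917]
eef_rot: [-180.0, 0.1, 16.3]
contact_force: [-0.6, -0.3, -0.5]
gripper_width: 0.0856
```

Request:
send_rows(
  motion=[
    [0,0,0,0,0,0.1373,0.0854],
    [-0.0355,0.0222,0,0,0,0,0.0854],
    [-0.0355,0.0222,0,0,0,0,0.0854],
    [-0.0355,0.0222,0,0,0,0,0.0854],
    [-0.0355,0.0222,0,0,0,0,0.0854],
    [-0.0355,0.0222,0,0,0,0,0.0854],
    [-0.0355,0.0222,0,0,0,0,0.0854],
    [0,0,0,0,0,0,0.0854],
    [0,0,0,0,0,0,0.0854],
  ],
)

```text
t: 24.8
position: [0.434, -0.2223, 0.1925]
eef_rot: [-180.0, 0.0, 8.7]
contact_force: [0.3, 0.6, -0.8]
gripper_width: 0.0853
```

Run:
```python
from m import *
p=vision.read_camera("wrist"); cv2.imwrite("pics/w17.png",p["img"][:,:,::-1])
o=r.get_obs(); print(o["t"],o["position"],o["eef_rot"])
for a,c,m in comps(p,(12,60,60),(36,255,255),300):
    ys,xs=np.nonzero(m); W=at(p,np.c_[xs,ys],.010)[:,:2]*1000
    rc=cv2.minAreaRect(W.astype(np.float32)); print(a,c.round(1),rc, tool_delta(o,np.array(rc[0])/1000,.073,8.8))
```

```text
24.85 [ 0.43495386 -0.2214148   0.19253407] [-1.79971011e+02  1.81951080e-02  8.79669653e+00]
5603 [464.6 110.3] ((516.5636596679688, -291.634765625), (46.81593322753906, 48.84517288208008), 14.450636863708496) (array([0.0699, 0.0819, 0.1195]), -0.0001)
3356 [617.3 120.6] ((525.751220703125, -383.1526794433594), (47.065826416015625, 32.043643951416016), 18.770029067993164) (array([0.065 , 0.1737, 0.1195]), -0.0001)
3096 [321.8 227.8] ((431.7563171386719, -222.406982421875), (77.7643814086914, 27.34946632385254), 9.266275405883789) (array([-0.0033,  0.0005,  0.1195]), -0.0001)
2621 [620.3 252.1] ((446.12823486328125, -413.13409423828125), (51.56576919555664, 30.468469619750977), 21.327287673950195) (array([-0.0183,  0.1912,  0.1195]), -0.0001)
2788 [564.6 362.4] ((365.76641845703125, -404.3914794921875), (57.4605827331543, 35.245826721191406), 63.4405632019043) (array([-0.0964,  0.1702,  0.1195]), -0.0001)
```

View pics/w17.png

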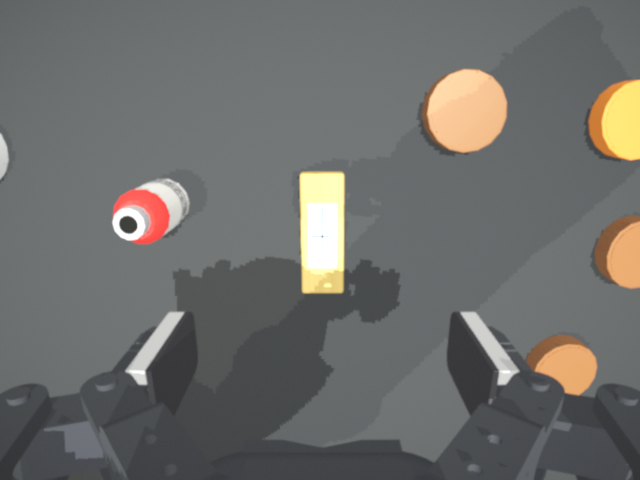

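The slide lies square to the tool, with its cross at (322,236) between the open jaws, and the red lens is clear of the fingers.

Request:
send_rows(
  motion=[
    [-0.0012,0,0.03,0,0,0,0.07],
    [0,0,0.03,0,0,0,0.06],
    [0,0,0.03,0,0,0,0.06],
    [0,0,0.02,0,0,0,0.06],
    [0,0,0.008,0,0,0,0.06],
    [0,0,0,0,0,0,0.015],
    [0,0,0,0,0,0,0.015],
    [0,0,0,0,0,0,0.015],
    [0,0,0,0,0,0,0.015],
    [0,0,0,0,0,0,0.015],
  ],
  force=40,
)

```text
t: 25.85
position: [0.4344, -0.2223, 0.0759]
eef_rot: [180.0, -0.1, 8.8]
contact_force: [-0.6, 0.7, 6.7]
gripper_width: 0.0246
```

```bash
python3 w.py w18
python3 - <<'E'
from workcell import r
from h import *
print(tool_delta(r.get_obs(),(.606,.119),.16,5.5))
E
```

```text
25.9 [ 0.43444852 -0.22227028  0.07593734] [ 1.79972114e+02 -1.22905753e-01  8.80516271e+00] [-0.99291858  0.78043894  6.96476265] 0.024540625319266846
[ 0.50419575 -0.21145616  0.14738884] [ 1.63458193e+02 -8.82603100e-03 -8.11981639e+01]
(array([ 0.2035, -0.3233, -0.0841]), 0.0577)
```

View pics/w18.png

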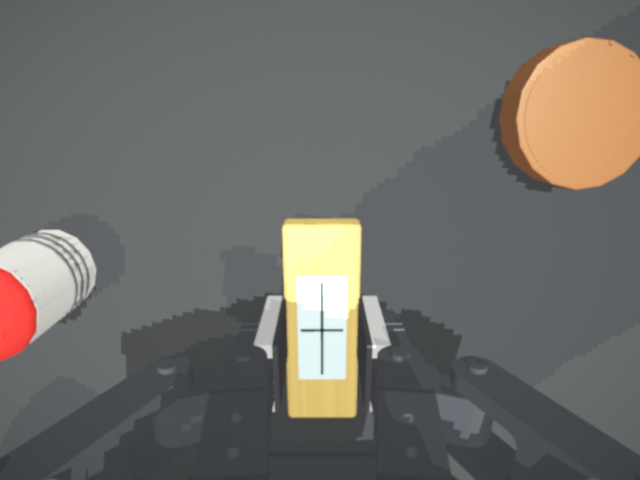

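Request:
send_rows(
  motion=[
    [0,0,-0.02,0,0,0,0.015],
    [0,0,-0.035,0,0,0,0.015],
    [0,0,-0.035,0,0,0.0577,0.015],
    [0,0,0,0,0,0,0.015],
  ],
)

```text
t: 26.3
position: [0.4355, -0.2235, 0.169]
eef_rot: [179.9, -0.4, 5.3]
contact_force: [-0.0, 0.1, -0.6]
gripper_width: 0.0247
```

Request:
send_rows(
  motion=[
    [0.0226,-0.0359,0,0,0,0,0.015],
    [0.0226,-0.0359,0,0,0,0,0.015],
    [0.0226,-0.0359,0,0,0,0,0.015],
    [0.0226,-0.0359,0,0,0,0,0.015],
    [0.0226,-0.0359,0,0,0,0,0.015],
    [0.0226,-0.0359,0,0,0,0,0.015],
    [0.0226,-0.0359,0,0,0,0,0.015],
    [0.0226,-0.0359,0,0,0,0,0.015],
    [0.0226,-0.0359,0,0,0,0,0.015],
    [0,0,0,0,0,0,0.015],
  ],
)

```text
t: 27.3
position: [0.606, 0.1273, 0.1635]
eef_rot: [-179.8, 0.0, 6.1]
contact_force: [0.4, 0.4, -0.4]
gripper_width: 0.0243
```

Request:
send_rows(
  motion=[
    [0,0,0,0,0,0,0.015],
    [0,0,0,0,0,0,0.015],
  ],
)

```text
t: 27.5
position: [0.6047, 0.1176, 0.1646]
eef_rot: [180.0, 0.0, 5.4]
contact_force: [0.3, 0.5, -0.2]
gripper_width: 0.0245
```

```bash
python3 w.py w19
python3 - <<'E'
from workcell import r, vision, job
from h import *
p=vision.read_camera("scene")
a=p["img"][260:390,240:380,::-1]; cv2.imwrite("pics/s19z.png",cv2.resize(a,None,fx=4.5,fy=4.5,interpolation=cv2.INTER_CUBIC))
E
```

```text
27.55 [0.60474086 0.11726159 0.16477248] [1.79972815e+02 3.29859213e-02 5.36567813e+00] [ 1.81843989e-01 -1.31107445e+00 -4.21645136e-04] 0.024626488340201733
[0.67520295 0.12419204 0.23581481] [ 1.63288846e+02 -2.48475363e-02 -8.45970942e+01]
```

View pics/w19.png

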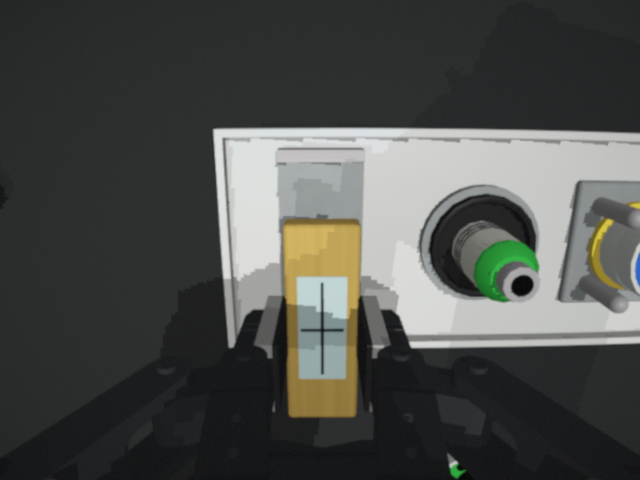

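View pics/s19z.png

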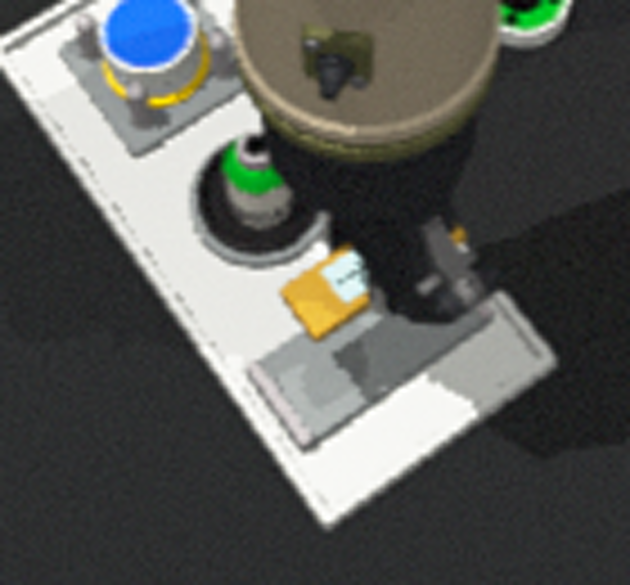

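The far end stop is at x 276 to 364 and y 149 to 163, and the slide cross is at (322,330), lined up laterally.

Run:
```python
from workcell import r, vision, job
from h import *
p=vision.read_camera("wrist"); o=r.get_obs()
y=np.radians(5.4); ex=np.array([np.cos(y),np.sin(y),0])
a=at(p,[(277,149),(364,149)],.018); b=at(p,[(278,162),(363,162)],.018)
print(a.round(4).tolist(),b.round(4).tolist()); c1=a.mean(0)-ex*.052; c2=b.mean(0)-ex*.046
S=at(p,[(322,330)],.010+o["position"][2]-.0759)[0]; print(c1,c2,"slide",S,o["position"]); d=np.degrees(np.arctan2(*(a[0]-a[1])[[1,0]]))-90; print(d)
print(tool_delta(o,(.606,.119),.0759+.015,5.5))
```

```text
[[0.6548, 0.1443, 0.018], [0.6589, 0.1012, 0.018]] [[0.6484, 0.1434, 0.018], [0.6524, 0.1009, 0.018]]
[0.60506971 0.11784037 0.018     ] [0.60462276 0.11780891 0.018     ] slide [0.60099526 0.11677366 0.09917076] [0.6048983  0.1175063  0.16507076]
5.343176360550331
(array([ 0.0012, -0.0014,  0.0742]), -0.0023)
```

Request:
send_rows(
  motion=[
    [0.002,-0.001,0.025,0,0,0,0.015],
    [0,0,0.025,0,0,0,0.015],
    [0,0,0.015,0,0,0,0.015],
    [0,0,0.006,0,0,0,0.015],
    [0,0,0.002,0,0,0,0.015],
    [0,0,0,0,0,0,0.015],
  ],
)

```text
t: 28.25
position: [0.6074, 0.1199, 0.0926]
eef_rot: [180.0, -0.0, 5.5]
contact_force: [0.4, 0.6, -0.4]
gripper_width: 0.0244
```

Request:
send_rows(
  motion=[
    [0,0,0.001,0,0,0,0.015],
    [0,0,0,0,0,0,0.015],
  ],
)

```text
t: 28.45
position: [0.6075, 0.1202, 0.0916]
eef_rot: [-180.0, -0.1, 5.5]
contact_force: [-0.1, 0.6, -0.3]
gripper_width: 0.0245
```

Request:
send_rows(
  motion=[
    [-0.001,0,0.001,0,0,0,0.015],
    [0,0,0,0,0,0,0.03],
    [0,0,0,0,0,0,0.045],
    [0,0,0,0,0,0,0.05],
    [0,0,-0.02,0,0,0,0.05],
    [0,0,-0.04,0,0,0,0.05],
    [0,0,-0.04,0,0,0,0.05],
    [0,0,0,0,0,0,0.05],
    [0,0,0,0,0,0,0.05],
  ],
)

```text
t: 29.35
position: [0.6066, 0.1201, 0.191]
eef_rot: [-180.0, -0.1, 5.5]
contact_force: [-0.7, 0.8, -0.7]
gripper_width: 0.0501
```

```bash
python3 w.py w20
```

```text
29.4 [0.60585567 0.12025066 0.18962914] [-1.79976620e+02  1.06845703e-02  5.50159675e+00] [-0.39997441  0.33563703  0.27858746] 0.04970898582982876
[0.67686002 0.12673681 0.26245585] [ 1.63465167e+02  6.56376361e-02 -8.45111972e+01]
```

View pics/w20.png

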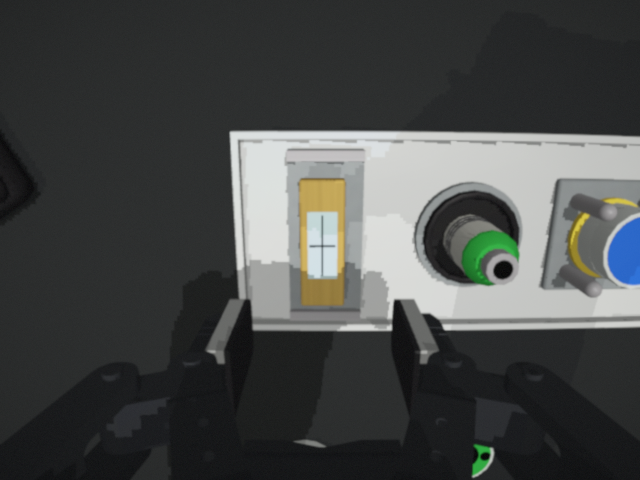

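Request:
send_rows(
  motion=[
    [0,-0.03,-0.02,0,0,0,0.05],
    [0,-0.04,-0.02,0,0,0,0.05],
    [0,-0.04,-0.02,0,0,0,0.05],
    [0,-0.04,-0.02,0,0,0,0.05],
    [0,-0.04,0,0,0,0,0.05],
    [0,-0.03,0,0,0,0,0.05],
    [0,0,0,0,0,0,0.05],
    [0,0,0,0,0,0,0.05],
  ],
)

```text
t: 30.2
position: [0.5842, 0.3398, 0.2677]
eef_rot: [179.9, 0.2, 5.6]
contact_force: [0.5, -1.1, 0.4]
gripper_width: 0.0497
```

Run:
```python
from m import *
o=r.get_obs(); print(o["t"],o["position"],o["contact_force"])
for n in ["top","scene"]:
    p=vision.read_camera(n); a=p["img"][:,:,::-1]
    c=a[150:240,200:370] if n=="top" else a[235:385,230:370]
    cv2.imwrite(f"pics/{n}21.png",cv2.resize(c,None,fx=4.5,fy=4.5 if n=="top" else 4,interpolation=cv2.INTER_CUBIC))
    cv2.imwrite(f"pics/{n}21f.png",a)
    for nm,lo,hi,z in [("green",(45,100,60),(75,255,255),.014),("blue",(95,110,60),(125,255,255),.042),("brass",(12,60,60),(34,255,255),.024)]:
        for a_,c,m in comps(p,lo,hi,30):
            if a_>1500: continue
            ys,xs=np.nonzero(m); zz=z
            W=at(p,np.c_[xs,ys],zz)[:,:2]; (cx,cy),(w,h),an=cv2.minAreaRect((W*1000).astype(np.float32))
            if cx>300: print(n,nm,a_,np.round(c,1),"rect",round(cx),round(cy),round(w),round(h),round(an,1))
```

```text
30.2 [0.58421549 0.33975602 0.26771894] [ 0.46972041 -1.13767187  0.42381814]
top green 122 [281.8 189.8] rect 627 33 31 30 45.7
top green 205 [294.5 274.3] rect 455 1 36 37 1.5
top blue 288 [327.5 186.3] rect 626 -59 37 37 47.4
top blue 863 [556.1 220.5] rect 572 -519 67 67 86.8
top blue 212 [236.4 287.3] rect 422 110 36 36 2.6
top brass 1064 [26.1 68.9] rect 882 596 172 48 26.8
top brass 261 [ 65.2 150.3] rect 704 488 51 123 57.7
top brass 315 [238.4 196.7] rect 606 117 77 27 5.8
top brass 60 [328.5 199.7] rect 608 -66 20 47 24.1
top brass 421 [492.  240.1] rect 531 -391 45 48 27.4
top brass 402 [442.3 245.5] rect 518 -289 44 45 88.8
top brass 419 [508.1 279.2] rect 453 -421 44 49 43.7
top brass 431 [498.4 324.4] rect 365 -399 48 45 72.7
scene green 163 [356.  258.1] rect 453 3 38 38 59.3
scene green 108 [296.8 297.4] rect 610 18 25 32 61.9
scene blue 337 [89.8  3.9] rect 696 -1278 74 170 57.4
scene blue 453 [214.9 117.4] rect 549 -545 83 68 85.9
scene blue 245 [272.4 266.1] rect 624 -58 39 38 19.9
scene blue 190 [396.6 291.9] rect 436 124 36 37 59.3
scene brass 197 [302.5 132.8] rect 369 -389 52 45 59.0
scene brass 210 [269.  140.3] rect 459 -411 56 45 62.8
scene brass 251 [247.  159.2] rect 536 -379 57 45 78.9
scene brass 607 [205.5 182.7] rect 656 -362 76 77 12.7
scene brass 239 [269.3 182.9] rect 524 -279 54 44 62.7
scene brass 71 [281.  277.3] rect 617 -36 46 17 26.4
scene brass 368 [322.8 335.1] rect 606 121 78 28 5.6
```

View pics/top21.png

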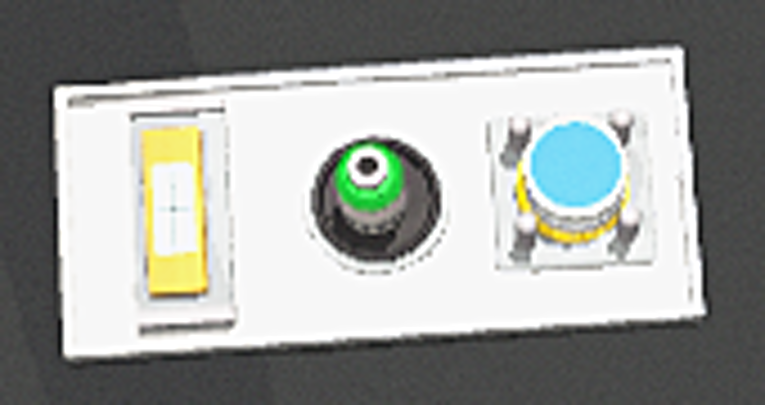

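View pics/scene21.png

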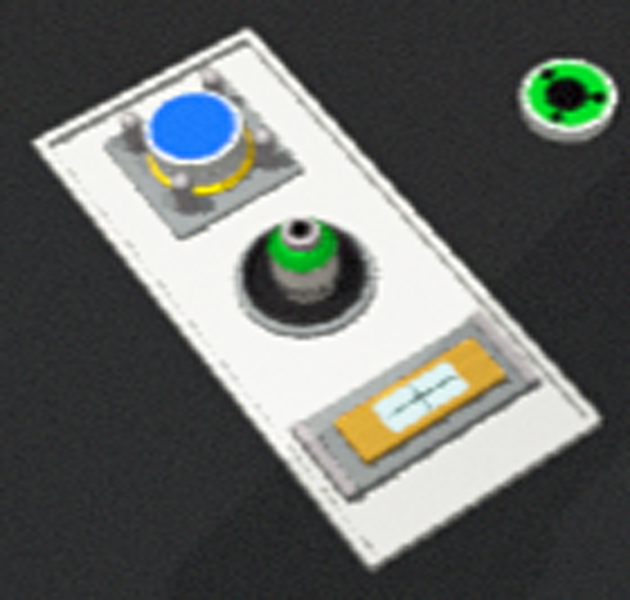

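View pics/top21f.png

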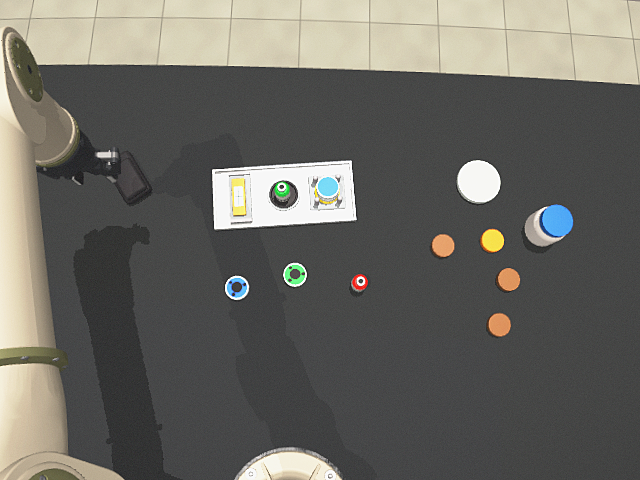

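Run:
```python
from workcell import r, vision, job
from h import *
p=vision.read_camera("top"); print("nose",at(p,[(281.6,186.9)],.066).round(4))
s=vision.read_camera("scene"); print("nose",at(s,[(230+300/4.5,235+230/4)],.066).round(4))
print(r.get_obs()["t"], job.hand_in())
```

```text
nose [[0.6157 0.0296 0.066 ]]
nose [[0.6144 0.0333 0.066 ]]
the job is handed in; nothing more can be done
30.4 None
```

The caddy is loaded and I handed the job in at about 30 s. None of the last checks failed, but the hand-in gave no verdict.

- **Feeder:** The green dish went in first and the blue dish on top. I pushed the stack down until the tool stalled at 23 N, with the fingertips about 41.6 mm above the bench (42 mm expected when fully home). The blue dish measures about 1–2 mm off the feeder axis and looks flat in the final pictures.
- **Objective:** The green-ringed objective stands nose up in the nest, about 2–3 mm from its centre.
- **Slide:** It lies flat on the rest within about 3 mm of its centre and less than 1° off square.
- **Left alone:** Both spoiled dishes show no visible movement. The red-ringed objective also looks unmoved, though I compared it only by eye. The gripper is empty and well clear of everything.

The cameras disagreed by up to about 4 mm on some final positions, such as the slide and the objective. In the placing pictures, the estimates for the nest and rest differed by up to about 9 mm. I used averages, and for the dishes I compared the dish and the posts in the same wrist picture.

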